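# Charge the grinding jar and nest the empty cup

### The job

Pour all eight ceramic grinding balls from the red-handled cup into the open steel grinding jar. Then put the emptied cup away by nesting it, upright and all the way down, in the empty blue-handled cup, with the two handles turned well apart so that they clear each other. Leave the jar standing about where it is, and do not disturb its lid, the sample bottle or the pen.

Things in the scene. Friction and masses are not known exactly. Their poses are not given: they have to be found in the camera images.
- cup: Steel cup with a red handle that holds the eight balls at the start. Walls flare 20 degrees: 80 mm outside at the rim, 48 mm at the foot, 45 mm tall, walls 2.5 mm, floor 3 mm, 0.18 kg empty. Origin: centre of the foot's underside, z up out of the mouth, the handle along -x. Tipped about 112 degrees any way it empties fully.
- cup_grip (a point): On the centreline of the straight round red grip, 80 mm from the cup's axis, 44 mm above the foot; axes as the cup's. The grip is plastic, 18 mm in diameter, level, 57 to 121 mm from the cup's axis; a thin flat steel strap joins it to the rim.
- cup_rim (a point): Centre of the red-handled cup's mouth, level with its rim, 45 mm above the foot. When the cup is tipped, the balls roll out over the lowest point of the rim, mostly near 90 degrees, and land about 10 to 30 mm beyond that point if it is about 20 mm above the jar's rim.
- cup_end (a point): End of the red grip, 121 mm from the cup's axis.
- twin: The same steel cup with a blue handle (along its -x), empty and loose on the worktop. Origin: centre of the foot's underside, z up. With the red-handled cup nested all the way in, that cup's foot sits 7 to 11 mm above this one's; with one handle over the other it cannot go down, as the grips are thicker than that.
- twin_grip (a point): On the centreline of the straight round blue grip, 80 mm from the cup's axis, 44 mm above the foot; axes as the cup's. The grip is plastic, 18 mm in diameter, level, 57 to 121 mm from the cup's axis; a thin flat steel strap joins it to the rim.
- twin_end (a point): End of the blue grip, 121 mm from that cup's axis.
- jar: Open steel grinding jar of a ball mill, a thick round pot standing on the worktop: 100 mm outside (108 mm over a band near the top), 68 mm tall, 1.4 kg, loose. The bore is 80 mm wide and 58 mm deep. Origin: centre of its underside, z up.
- jar_mouth (a point): Centre of the jar's mouth, level with its rim, 68 mm above its underside.
- jar_floor (a point): Centre of the jar's inner floor, 10 mm above its underside.
- jar_lid: The jar's steel lid lying on the worktop beyond the work, 102 mm across, 28 mm high at its middle knob; stays where it is. Origin: centre of its underside.
- sample_bottle: Small brown sample bottle with a blue cap, 36 mm across, 72 mm tall, standing beyond the work; stays where it is. Origin: centre of its underside.
- pen: Red and white marker pen lying beyond the work, 135 mm long, 17 mm thick; stays where it is. Origin: middle of its underside.
- ball_1: One of eight white ceramic grinding balls, 15 mm in diameter, 11 g; origin at its centre. All eight start in the red-handled cup.
- ball_2: One of eight white ceramic grinding balls, 15 mm in diameter, 11 g; origin at its centre. All eight start in the red-handled cup.
- ball_3: One of eight white ceramic grinding balls, 15 mm in diameter, 11 g; origin at its centre. All eight start in the red-handled cup.
- ball_4: One of eight white ceramic grinding balls, 15 mm in diameter, 11 g; origin at its centre. All eight start in the red-handled cup.
- ball_5: One of eight white ceramic grinding balls, 15 mm in diameter, 11 g; origin at its centre. All eight start in the red-handled cup.
- ball_6: One of eight white ceramic grinding balls, 15 mm in diameter, 11 g; origin at its centre. All eight start in the red-handled cup.
- ball_7: One of eight white ceramic grinding balls, 15 mm in diameter, 11 g; origin at its centre. All eight start in the red-handled cup.
- ball_8: One of eight white ceramic grinding balls, 15 mm in diameter, 11 g; origin at its centre. All eight start in the red-handled cup.
Things that resemble listed ones, but are neither listed nor needed, are in the scene too. What is shaped like the cup but pink is not meant.

How it is judged:
By the outcome, as a careful person would: the job done as asked, in the order asked, and still so for the second after the job is handed in, with the robot touching nothing.
It also fails if it takes over 56 s, if anything falls off the work surface, if the arm or the gripper's body presses on something with over 40 N, if the wrist force passes 120 N, or if a joint passes its speed limit or range.

### The arm

A 6-joint arm with a two-finger parallel gripper is mounted at the origin on a cart in front of the work surface, level with it; the furniture and walls round the work are solid. World frame = base frame: x ahead of the robot, y to its left, z up, the work surface at z = 0. Lengths are in m, angles in degrees, forces in N, time in s.
With the tool pointing down it reaches from about 0.375 to 0.975 m from the base axis. Payload 3.8 kg.
Tool frame: the origin (TCP) lies at the very end of the fingers, on their centre line; the grasp point (between the pads) lies 19 mm behind it; z points along the fingers, y is the line along which they close (so a half turn about z gives the same grasp; the last joint's range is limited). The gripper opens to 88 mm and grips with 3 to 60 N. Pads are 18 mm wide; open, the fingers measure 123 mm over their backs; the gripper's body (75 mm by 187 mm) begins 45 mm behind the grasp point.
Start: joints at [-74.02, 15.12, 91.902, -0, 72.978, -2.114], TCP at [0.21, -0.642, 0.239] pointing down, gripper open.
Joint ranges: [-150.88, 150.88], [-54.13, 125.18], [17.81, 147.31], [-75.09, 255.09], [0, 152.58], [-146.25, 146.25]. Speed limits (degrees/s): [147.25, 147.25, 180, 180, 180, 180].

### API

Orientations are given as [roll, pitch, yaw] about the fixed x, y, z axes, in that order (R = Rz(yaw) Ry(pitch) Rx(roll)).
In Python, from station import r gives the robot as it stands. The module is installed in compiled form; this text tells all that it offers.
- The arm moves only by the tool play_rows, never from a script. Its argument "targets" is a list of rows, each a list of 6 numbers: the shift along the tool's x, y, z normalised to -1 to 1, where 1 is 0.4 m, then the turn, a rotation vector about the tool's x, y, z normalised to -1 to 1, where 1 is 45 degrees. In form: [[dx, dy, dz, wx, wy, wz], ...]. A call has 1 to 5 rows; each row is the pose to reach, as a shift and turn from the pose commanded when the call began, along the tool's axes at that moment; what a row does not reach only later rows make up. A row lasts 1/8 s, in which the tool goes at most 62.5 mm and 10.7 degrees, less where a joint would pass 70% of its speed; a pose out of reach is approached as far as the arm can. A call with a number of a shift or a turn outside -1 to 1 is refused whole. A call with a gripper value outside its range is refused whole. "gripper" is the opening, from 0 (shut) to 1 (fully open), set as the call begins (left out, the last holds). The fingers move at their own pace and stop on an object; the grip force is fixed at half the most. Time passes only in rows, so rows that repeat a pose let the fingers close. It gives the time, the measured TCP pose, the force, the opening and the grip force at its end, in the units of the state.
- r.sense(): the state, without advancing time (a new reading comes with each control period).
- r.get_image(name): name is "scene" or "top"; returns (picture, depth): 480x640x3 uint8, red, green, blue; 480x640 float32, m along the optical axis (not along the pixel's ray), 0 where there is no reading.
- r.camera_model(name): a dict with "vertical_fov" (degrees; the focal length in pixels is half the picture's height over the tangent of half this angle, whatever the lens; pixels are square), "cx", "cy" (the principal point, pixels), "xyz" and "orientation" of the camera in the world. Camera axes: x right, y down, z forward; pixel columns grow to the right and rows downward; lengths in m; the calibration is good to about 2 mm. A picture is of the moment at which its call begins. camera_model takes no time and is no camera call.
- r.sign_off(): hands the job in; it is judged then, once.
The state is a dict: "clock": time; "joint_pos": joint angles; "dq": joint speeds; "joint_torque": joint torques, N m; "ee_pos": TCP position; "ee_rot": TCP orientation; "force": force on the tool from outside, world axes, zero at the start; "ft_torque": the same for the moment, N m; "gripper_width": finger opening in m; "grasp_force": force on a finger pad.
Only numpy, scipy, OpenCV 4.12 (cv2) and the standard library are available. Lean on these libraries where they do the work, as an engineer would, in place of code of your own. Each camera call takes 0.05 s, during which the arm holds its last target. There are 200 camera calls.

## Working session

There is one attempt and no reset: what is moved stays moved. The work goes in short steps, Python scripts to look and compute and a tool call to move; the robot and the scene stay as the last step left them, time stands still between calls to the robot, and variables do not carry over. Pictures are saved under pics/ and viewed, at most 10 in all, crops included, and the job is handed in when it is done.

Besides the shell and the picture viewer there is one more tool, called after "Request:" as name(argument=value, ...), one argument or row to a line, values as JSON. play_rows: Moves the arm, as the interface text tells. Scaled input: -1 to 1 covers 0.4 m each way for a shift and 45 degrees each way for a turn. Its arguments: {"type":"object","properties":{"targets":{"type":"array","items":{"type":"array","items":{"type":"number"}}},"gripper":{"type":"number"}},"required":["targets"]}

```bash
mkdir -p pics; cat > h.py <<'E'
import numpy as np, cv2
from scipy.spatial.transform import Rotation as R
from station import r
def grab(n,fn=None):
    im,d=r.get_image(n)
    if fn: cv2.imwrite('pics/'+fn,im[:,:,::-1])
    return im,d
def cam(n):
    m=r.camera_model(n); f=240/np.tan(np.radians(m['vertical_fov']/2))
    return m,f,np.array(m['xyz']),m['orientation']
E
python3 - <<'E'
from h import *
for n in('scene','top'):
    im,d=grab(n,n+'0.png'); print(r.camera_model(n), (d>0).mean())
print(r.sense())
E
```

```text
{'vertical_fov': 47.79237056698563, 'cx': 310.4839234747272, 'cy': 235.15493271305607, 'xyz': array([-0.31426313,  0.80188091,  1.10824645]), 'orientation': array([-130.54390519,   -0.76930196, -129.40860901])} 0.99591796875
{'vertical_fov': 46.191284240807626, 'cx': 321.28230049941936, 'cy': 234.6236780152508, 'xyz': array([0.50390899, 0.03595527, 1.37787696]), 'orientation': array([-177.30081384,   -1.48444362,  -89.48958873])} 0.996015625
{'clock': 0.1, 'joint_pos': array([-7.40210220e+01,  1.51665263e+01,  9.19707217e+01, -1.47657321e-03,
        7.29757941e+01, -2.11214842e+00]), 'dq': array([ 0.01394946, -0.06859423, -0.12423645, -0.0071008 , -0.03082964,
        0.098488  ]), 'joint_torque': array([ 2.42870174e-04, -5.03616178e+01, -3.58071077e+01,  7.30332476e-02,
        2.34110834e-02, -6.68960047e-05]), 'ee_pos': array([ 0.20945244, -0.64103889,  0.2375182 ]), 'ee_rot': array([-1.79886983e+02, -2.75617513e-03,  1.80915574e+01]), 'force': array([-0.02464647, -0.93850246,  0.36009269]), 'ft_torque': array([ 0.06214112,  0.00677219, -0.03445952]), 'grasp_force': 0.0, 'gripper_width': 0.08813001841394726}
```

View pics/top0.png

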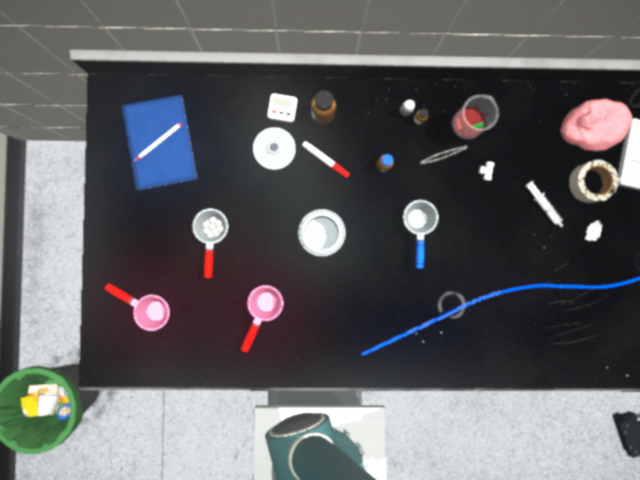

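View pics/scene0.png

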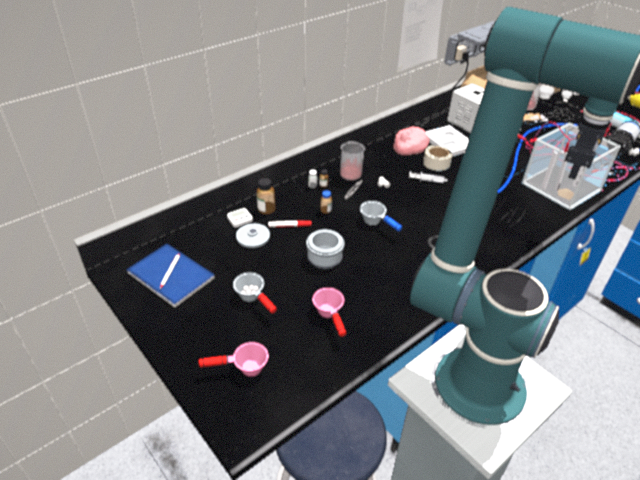

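The top view shows the ball cup's rim at about (210,226) with its red grip at (208,263). The jar is at (321,233), and the blue-handled cup is at (421,217) with its grip at (420,253). The scene view shows the same three at about (249,288), (325,248) and (373,213).

```bash
cat >> h.py <<'E'
def ray(n,uv):
    m,f,c,o=cam(n); uv=np.atleast_2d(uv).astype(float)
    d=np.c_[(uv[:,0]-m['cx'])/f,(uv[:,1]-m['cy'])/f,np.ones(len(uv))]
    return c,R.from_euler('xyz',o,degrees=True).apply(d)
def onplane(n,uv,z):
    c,d=ray(n,uv); return c+d*((z-c[2])/d[:,2])[:,None]
def tri(a,b):
    c1,d1=ray('top',a); c2,d2=ray('scene',b); d1=d1[0];d2=d2[0]
    s,t=np.linalg.lstsq(np.c_[d1,-d2],c2-c1,rcond=None)[0]
    p,q=c1+s*d1,c2+t*d2; return (p+q)/2,np.linalg.norm(p-q)
def blob(mask,box):
    u0,v0,u1,v1=box; k=np.zeros(mask.shape,np.uint8); k[v0:v1,u0:u1]=mask[v0:v1,u0:u1]
    cs,_=cv2.findContours(k,cv2.RETR_EXTERNAL,cv2.CHAIN_APPROX_NONE)
    c=max(cs,key=cv2.contourArea); f=np.zeros_like(k); cv2.drawContours(f,[c],-1,1,-1)
    v,u=np.nonzero(f); return c[:,0,:],np.array([u.mean(),v.mean()]),f
def red(im):
    h=cv2.cvtColor(im,cv2.COLOR_RGB2HSV); return (((h[...,0]<8)|(h[...,0]>172))&(h[...,1]>190)&(h[...,2]>80)).astype(np.uint8)
def blue(im):
    h=cv2.cvtColor(im,cv2.COLOR_RGB2HSV); return ((abs(h[...,0].astype(int)-110)<14)&(h[...,1]>150)&(h[...,2]>80)).astype(np.uint8)
def grey(im):
    h=cv2.cvtColor(im,cv2.COLOR_RGB2HSV); return ((h[...,1]<80)&(h[...,2]>60)).astype(np.uint8)
def circ(p):
    A=np.c_[2*p[:,:2],np.ones(len(p))]; s=np.linalg.lstsq(A,(p[:,:2]**2).sum(1),rcond=None)[0]
    rad=np.sqrt(s[2]+s[0]**2+s[1]**2); return s[:2],rad,np.std(np.linalg.norm(p[:,:2]-s[:2],axis=1)-rad)
E
python3 - <<'E'
from h import *
T,dT=grab('top');S,dS=grab('scene')
for nm,f,bt,bs in(('red',red,(190,240,230,285),(240,280,285,320)),('blue',blue,(405,225,435,275),(375,205,410,240))):
    ct,mt,ft=blob(f(T),bt); cs,ms,fs=blob(f(S),bs)
    p,e=tri(mt,ms); q=onplane('top',ct,p[2])[:,:2]; 
    (w,l)=sorted(cv2.minAreaRect(q.astype(np.float32)*1000)[1]); v=np.linalg.svd(q-q.mean(0))[2][0]
    print(nm,mt,ms,p.round(4),'gap',e,'dir deg',np.degrees(np.arctan2(v[1],v[0])),w,l)
for nm,bt,bs in(('cup',(185,200,235,247),(225,268,268,304)),('twin',(398,192,445,239),(355,195,390,228)),('jar',(290,200,355,265),(295,222,355,275))):
    ct,mt,ft=blob(grey(T),bt); cs,ms,fs=blob(grey(S),bs)
    z=.068 if nm=='jar' else .045
    for zz in(z-.01,z,z+.01):
        q=onplane('top',ct+0,zz); c,rad,sd=circ(q)
        # refine without strap
        k=abs(np.linalg.norm(q[:,:2]-c,axis=1)-rad)<.004; c,rad,sd=circ(q[k]); print(nm,zz,c.round(4),rad.round(4),sd.round(4))
    c0,d=ray('top',np.c_[np.nonzero(ft)[::-1]]); P=c0+d*dT[ft>0][:,None]
    print('  depth z pct',np.percentile(P[:,2],[1,5,25,50,75,95,99]).round(4))
    hi=P[P[:,2]>np.percentile(P[:,2],97)-.004]; print('  rim circ',circ(hi))
    # scene rim: back (far) half of the contour is rim
    q=onplane('scene',cs,z); print('  scene',circ(q[q[:,0]>np.median(q[:,0])]))
E
```

```text
red [208.13656388 264.17621145] [267.23863636 303.07954545] [0.4943 0.2668 0.0474] gap 0.0013337883535371427 dir deg 177.48613707998862 20.098257064819336 61.69044876098633
blue [419.67158672 255.099631  ] [392.91333333 222.95333333] [ 0.5202 -0.2323  0.0484] gap 0.0012410291703983634 dir deg 178.41040880903319 21.46210479736328 66.49964141845703
cup 0.034999999999999996 [0.585  0.2669] 0.0455 0.0011
cup 0.045 [0.5844 0.2652] 0.0451 0.0011
cup 0.055 [0.5838 0.2634] 0.0448 0.0011
  depth z pct [-0.0046 -0.0021  0.0063  0.0193  0.0371  0.0473  0.0513]
  rim circ (array([0.55826604, 0.17295488]), np.float64(0.10339561616075467), np.float64(0.027699636076826132))
  scene (array([0.58823093, 0.26185015]), np.float64(0.044596430035546204), np.float64(0.0010748956460577509))
twin 0.034999999999999996 [ 0.6117 -0.2362] 0.0449 0.0013
twin 0.045 [ 0.6108 -0.2342] 0.0446 0.0014
twin 0.055 [ 0.61   -0.2322] 0.0443 0.0014
  depth z pct [-0.0043 -0.002   0.0025  0.0155  0.0383  0.0472  0.0508]
  rim circ (array([ 0.59231499, -0.1427697 ]), np.float64(0.10508964010030719), np.float64(0.02684719883774307))
  scene (array([ 0.6119645 , -0.23854671]), np.float64(0.04759978882634762), np.float64(0.0016375471365676045))
jar 0.058 [0.582  0.0112] 0.0655 0.0023
jar 0.068 [0.5814 0.0114] 0.065 0.0023
jar 0.078 [0.5808 0.0116] 0.0645 0.0023
  depth z pct [-0.0053 -0.0028  0.0027  0.0104  0.0605  0.0697  0.0733]
  rim circ (array([0.56830505, 0.00336041]), np.float64(0.046003166906528), np.float64(0.0066071150113096045))
  scene (array([0.56041553, 0.0073389 ]), np.float64(0.0654887349766617), np.float64(0.004669464368567135))
```

```bash
python3 - <<'E'
from h import *
T,dT=grab('top');S,dS=grab('scene')
V,U=np.mgrid[:480,:640]; uv=np.c_[U.ravel(),V.ravel()]
def cloud(n,d):
    c,r_=ray(n,uv); return c+r_*d.reshape(-1,1)
for n,d in(('top',dT),('scene',dS)):
    P=cloud(n,d)
    for nm,c,lo,hi in(('cup',(.585,.266),.037,.054),('twin',(.611,-.235),.037,.054),('jar',(.574,.009),.060,.076)):
        c=np.array(c)
        for it in range(4):
            rr=np.linalg.norm(P[:,:2]-c,axis=1); k=(rr<.068)&(P[:,2]>lo)&(P[:,2]<hi)
            if nm!='jar': k&=(P[:,0]>c[0]-.03)
            c,rad,sd=circ(P[k])
        print(n,nm,c.round(4),rad.round(4),sd.round(4),k.sum(),'z',np.median(P[k,2]).round(4))
    t=P[(abs(P[:,0]-.45)<.03)&(abs(P[:,1])<.2)&(abs(P[:,2])<.02),2]; print(n,'table z',np.median(t),np.std(t))
I=[cv2.resize(T[170:300,180:340],None,fx=4.8,fy=4.5,interpolation=cv2.INTER_NEAREST)]
cv2.imwrite('pics/c1.png',I[0][:,:,::-1])
E
```

```text
top cup [0.5856 0.2643] 0.0376 0.002 223 z 0.0438
top twin [ 0.6121 -0.234 ] 0.0378 0.002 214 z 0.0439
top jar [0.5721 0.0018] 0.0459 0.0038 606 z 0.067
top table z -0.00010176554875584998 0.003084251972803356
scene cup [0.5853 0.2642] 0.0379 0.0024 152 z 0.043
scene twin [ 0.6113 -0.2344] 0.0376 0.0031 117 z 0.0425
scene jar [0.5695 0.0029] 0.0453 0.0043 339 z 0.0658
scene table z -0.00023486152930907167 0.003734721342222505
```

View pics/c1.png

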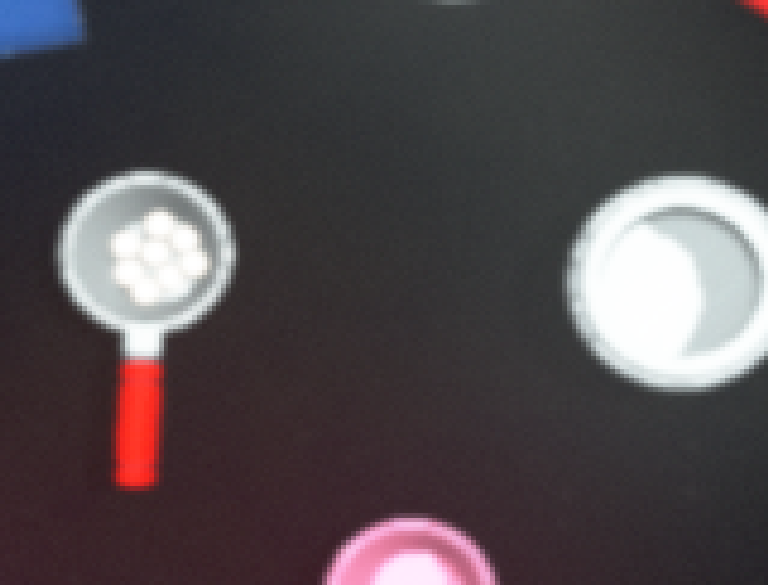

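The crop confirms the rims: the cup's fills about (58–236, 170–335) in the crop with eight balls inside, and the jar's left edge is at about x=568. The depth circles give cup (.585,.264), twin (.612,-.234) and jar (.571,.002). I'll start moving and log joint data along the way for a kinematic model.

Request:
play_rows(
  targets=[
    [0.645, -0.37, -0.12, 0, 0, 0],
    [0.645, -0.37, -0.12, 0, 0, 0],
    [0.645, -0.37, -0.12, 0, 0, 0],
    [0.645, -0.37, -0.12, 0, 0, 0],
    [0.645, -0.37, -0.12, 0, 0, 0],
  ],
)

```text
clock: 0.92
ee_pos: [0.4103, -0.4189, 0.2874]
ee_rot: [180.0, -0.0, 18.1]
force: [-0.4, 0.1, -0.9]
gripper_width: 0.0882
grasp_force: 0.0
```

```bash
cat > lg.py <<'E'
from h import *
s=r.sense(); print(s['clock'],s['joint_pos'].round(3).tolist(),s['ee_pos'].round(4).tolist(),s['ee_rot'].round(2).tolist(),s['force'].round(1),s['gripper_width'],s['grasp_force'])
open('log.txt','a').write(repr([s['joint_pos'].tolist(),s['ee_pos'].tolist(),s['ee_rot'].tolist()])+'\n')
E
python3 lg.py
```

```text
0.925 [-48.042, 3.997, 99.646, 0.017, 76.314, 23.819] [0.4103, -0.4189, 0.2874] [179.97, -0.03, 18.13] [-0.4  0.1 -0.9] 0.08822092931095803 0.0
```

Request:
play_rows(
  targets=[
    [0.5, -0.5, 0, -0.2, -0.5, 0.2],
    [0.5, -0.5, 0, -0.2, -0.5, 0.2],
    [0.5, -0.5, 0, -0.2, -0.5, 0.2],
    [0.5, -0.5, 0, -0.2, -0.5, 0.2],
    [0.5, -0.5, 0, -0.2, -0.5, 0.2],
  ],
)

```text
clock: 1.55
ee_pos: [0.5382, -0.1654, 0.2862]
ee_rot: [168.7, 21.6, 7.0]
force: [-0.2, -0.6, 0.2]
gripper_width: 0.0884
grasp_force: 0.0
```

```bash
python3 lg.py
```

```text
1.55 [-9.558, 12.669, 93.051, -16.855, 91.839, 73.378] [0.5382, -0.1654, 0.2862] [168.74, 21.57, 6.99] [-0.2 -0.6  0.2] 0.08835022609036301 0.0
```

```bash
cat > kin.py <<'E'
from h import *
from scipy.optimize import least_squares
def Rm(q): 
    return R.from_euler('z',q[0],degrees=True)*R.from_euler('y',q[1]+q[2],degrees=True)*R.from_euler('z',q[3],degrees=True)*R.from_euler('y',q[4],degrees=True)*R.from_euler('z',q[5]+90,degrees=True)
def fk(q,k):
    a1,y0,h,L1,ax,L2,Lt=k; Z=R.from_euler('z',q[0],degrees=True)
    p=Z.apply([a1,y0,h])+ (Z*R.from_euler('y',q[1],degrees=True)).apply([0,0,L1])+(Z*R.from_euler('y',q[1]+q[2],degrees=True)).apply([ax,0,L2])
    Rt=Rm(q); return p+Rt.apply([0,0,Lt]),Rt
def fit():
    D=[eval(l) for l in open('log.txt')]
    D.append(([-74.02,15.12,91.902,0,72.978,-2.114],[.21,-.642,.239],[180,0,18.09]))
    k0=np.array([0,-.025,.35,.45,0,.4,.25])
    f=lambda k:np.r_[np.concatenate([(fk(d[0],k)[0]-d[1])*1000 for d in D]),(k-k0)*.1]
    s=least_squares(f,k0); e=[np.linalg.norm(fk(d[0],s.x)[0]-d[1])*1000 for d in D]
    return s.x,e,[np.degrees((Rm(d[0]).inv()*R.from_euler('xyz',d[2],degrees=True)).magnitude()) for d in D]
LO=np.array([-150.88,-54.13,17.81,-75.09,0,-146.25]);HI=np.array([150.88,125.18,147.31,255.09,152.58,146.25])
def ik(p,Rt,k,q0):
    best=None
    for s in range(12):
        q=np.clip(q0+(0 if s==0 else np.random.default_rng(s).normal(0,50,6)),LO+1,HI-1)
        g=least_squares(lambda q:np.r_[(fk(q,k)[0]-p)*1000,(Rm(q).inv()*Rt).as_rotvec(degrees=True)*3,(q-q0)*1e-4],q,bounds=(LO,HI))
        e=np.linalg.norm(g.fun[:6]); m=np.abs(g.x-q0).max()
        if best is None or (e<.5 and (best[0]>.5 or m<best[2])) or (best[0]>.5 and e<best[0]): best=(e,g.x,m)
    return best
E
python3 -c "
from kin import *
print(fit())"
```

```text
(array([ 0.00232139,  0.02500644,  0.23130176,  0.50624482, -0.02385174,
        0.55808947,  0.34054317]), [np.float64(0.1205971110169796), np.float64(0.14950398690222064), np.float64(0.16234768686255277)], [np.float64(5.12666972667322e-14), np.float64(3.732125886279941e-14), np.float64(0.0040000000000035675)])
```

```bash
cat >> kin.py <<'E'
CUP=np.array([.5855,.2643,0]); TW=np.array([.6117,-.2342,0]); JAR=np.array([.571,.002,0])
RX=R.from_euler('x',180,degrees=True)
def toolcup(tau,flip,gr=.090): # tool pose in cup frame; tau= degrees below horizontal
    Rt=R.from_euler('y',-(90-tau),degrees=True)*RX*R.from_euler('z',180*flip,degrees=True)
    return np.array([-gr,0,.044])+Rt.apply([0,0,.019]),Rt
def tcp(pc,Rc,tc): return pc+Rc.apply(tc[0]),Rc*tc[1]
def pour(beta,alpha,th,lip): # cup pose, tipped th towards world azimuth beta
    u=np.array([np.cos(np.radians(beta)),np.sin(np.radians(beta)),0]); ax=np.cross([0,0,1],u)
    Rc=R.from_rotvec(ax*np.radians(th))*R.from_euler('z',beta-alpha,degrees=True)
    a=np.radians(alpha); return lip-Rc.apply([.04*np.cos(a),.04*np.sin(a),.045]),Rc
def row(p,Rt,s=None):
    s=s or r.sense(); R0=R.from_euler('xyz',s['ee_rot'],degrees=True)
    print('row',(R0.inv().apply(p-s['ee_pos'])/.4).round(3).tolist(),((R0.inv()*Rt).as_rotvec(degrees=True)/45).round(3).tolist())
E
cat > scan.py <<'E'
from kin import *
k=fit()[0]; q0=r.sense()['joint_pos']
yaw=lambda a:R.from_euler('z',a,degrees=True)
for tau in(45,60):
  for fl in(0,1):
    tc=toolcup(tau,fl); g=ik(*tcp(CUP,yaw(-1.6),tc),k,q0)
    print('grasp',tau,fl,round(g[0],2),g[1].round(0)); 
    if g[0]>.5: continue
    for beta in(-60,-90,-120,-150,180,0,30,60,90):
      for al in(45,-45,70,-70):
        u=np.array([np.cos(np.radians(beta)),np.sin(np.radians(beta)),0]); L=JAR-.02*u; q=g[1]; es=[];qs=[]
        for th,z in((0,.17),(55,.13),(90,.09),(112,.09)):
            b=ik(*tcp(*pour(beta,al,th,L+[0,0,z]),tc),k,q); es.append(b[0]); q=b[1]; qs.append(b)
            if b[0]>.5: break
        if max(es)<.5 : print(' pour',beta,al,'jump',[int(b[2]) for b in qs],qs[-1][1].round(0))
    for y in(-90,90,-60,-120,-150,180,60,120):
        b=ik(*tcp(TW+[0,0,.009],yaw(y),tc),k,g[1]); 
        if b[0]<.5: print(' nest yaw',y,b[1].round(0))
E
timeout 560 python3 scan.py; python3 -c "
from kin import *
row(np.array([.50,.10,.30]),R.from_euler('xyz',[180,-15,0],degrees=True))"
```

```text
grasp 45 0 39.25 [  46.   10.  135.  -75.   37. -146.]
grasp 45 1 6.54 [ 41.   7. 142. 255.  29.  49.]
grasp 60 0 18.54 [ 31.   5. 133. -30.  21. 146.]
grasp 60 1 0.0 [ 36.   6. 134. -50.  23.  -9.]
 pour -60 45 jump [57, 44, 20, 14] [-13.  59.  67.  40. 137. -18.]
 pour -60 -45 jump [31, 63, 26, 14] [ -34.   40.  103.   53.  114. -102.]
 pour -60 70 jump [69, 37, 19, 14] [ -9.  67.  60.  41. 145.   4.]
 pour -60 -70 jump [102, 46, 25, 13] [ -38.   44.  109.   57.  115. -130.]
 pour -90 45 jump [72, 42, 23, 13] [-25.  50.  83.  55. 121. -13.]
 pour -90 -45 jump [29, 82, 27, 16] [ -42.   28.  126.   71.   99. -107.]
 pour -90 70 jump [88, 39, 21, 12] [-21.  60.  75.  57. 130.   9.]
 pour -90 -70 jump [20, 93, 28, 17] [ -43.   36.  132.   77.  102. -140.]
 pour -120 45 jump [90, 44, 36, 17] [-35.  39. 105.  69. 105. -16.]
 pour -120 70 jump [107, 46, 32, 15] [-32.  51.  95.  70. 115.   4.]
 pour -150 45 jump [109, 47, 51, 25] [-42.  27. 128.  88.  91. -24.]
 pour -150 70 jump [125, 56, 45, 21] [-40.  41. 118.  85. 102.  -6.]
 pour 180 70 jump [142, 64, 63, 27] [-43.  33. 140. 109.  97. -22.]
 pour 0 45 jump [29, 45, 27, 17] [ 10.  59.  66. -18. 143. -64.]
 pour 0 70 jump [41, 41, 24, 14] [ 14.  64.  68. -26. 145. -47.]
 pour 30 45 jump [53, 52, 26, 15] [ 21.  51.  82. -40. 129. -77.]
 pour 30 70 jump [24, 46, 23, 13] [ 25.  55.  87. -46. 130. -55.]
 pour 60 70 jump [74, 45, 25, 13] [ 33.  45. 109. -62. 114. -51.]
 nest yaw -90 [ -1.  22. 112. -39.  53.  25.]
 nest yaw 90 [-40.  37.  88.  23.  76. 130.]
 nest yaw -60 [ -5.  10. 127. -48.  33.   4.]
 nest yaw -120 [ -3.  33.  94. -28.  69.  41.]
 nest yaw -150 [ -9.  43.  79. -19.  83.  57.]
 nest yaw 180 [-17.  49.  68.  -8.  92.  75.]
 nest yaw 120 [-33.  46.  73.  13.  88. 113.]
row [-0.026, -0.652, -0.157] [0.25, 0.794, 0.237]
```

```bash
cat >> kin.py <<'E'
yaw=lambda a:R.from_euler('z',a,degrees=True)
TC=toolcup(60,1)
def jplan(q1,k,n,s=None):
    s=s or r.sense(); q0=s['joint_pos']
    P=[(s['ee_pos'],R.from_euler('xyz',s['ee_rot'],degrees=True))]+[fk(q0+(q1-q0)*i/n,k) for i in range(1,n+1)]
    for a,b in zip(P,P[1:]):
        w=(a[1].inv()*b[1]).as_rotvec(degrees=True)
        print('row',(a[1].inv().apply(b[0]-a[0])/.4).round(3).tolist()+(w/45).round(3).tolist(),'| rows',round(max(np.linalg.norm(b[0]-a[0])/.0625,np.linalg.norm(w)/10.7),1),'->',b[0].round(3))
E
python3 - <<'E'
from kin import *
k=fit()[0]; q0=r.sense()['joint_pos']
p,Rt=tcp(CUP,yaw(-1.6),TC); g=ik(p,Rt,k,np.array([36,6,134,-50,23,-9.])); b=ik(p-Rt.apply([0,0,.09]),Rt,k,g[1])
print(g,b); jplan(b[1],k,3)
E
```

```text
(np.float64(8.221542674071837e-09), array([ 35.6904816 ,   5.80639275, 134.23845385, -50.32995591,
        23.17553426,  -8.64949348]), np.float64(0.35050651590456283)) (np.float64(2.1112986362245687e-07), array([ 39.63608697,  -5.97500306, 135.19348961, -37.26362422,
        32.97876791, -20.25107888]), np.float64(13.066331687761362))
row [0.16, -0.324, 0.054, -0.402, 0.218, -1.105] | rows 5.0 -> [ 0.566 -0.038  0.219]
row [0.343, -0.221, -0.01, -0.442, 0.092, -1.162] | rows 5.2 -> [0.548 0.113 0.16 ]
row [0.461, -0.004, -0.062, -0.466, -0.03, -1.187] | rows 5.4 -> [0.46  0.268 0.105]
```

```bash
python3 - <<'E'
from kin import *
k=fit()[0]
jplan(np.array([39.64,-5.98,135.19,-37.26,32.98,-20.25]),k,4)
E
```

```text
row [0.128, -0.236, 0.041, -0.293, 0.175, -0.823] | rows 3.7 -> [ 0.562 -0.072  0.235]
row [0.23, -0.181, 0.006, -0.32, 0.103, -0.86] | rows 3.9 -> [0.564 0.035 0.189]
row [0.312, -0.076, -0.025, -0.336, 0.035, -0.883] | rows 4.0 -> [0.534 0.153 0.147]
row [0.346, 0.066, -0.049, -0.348, -0.035, -0.893] | rows 4.0 -> [0.46  0.268 0.106]
```

Request:
play_rows(
  targets=[
    [0.13, -0.236, 0.04, -0.293, 0.175, -0.823],
    [0.13, -0.236, 0.04, -0.293, 0.175, -0.823],
    [0.13, -0.236, 0.04, -0.293, 0.175, -0.823],
    [0.13, -0.236, 0.04, -0.293, 0.175, -0.823],
  ],
)

```text
clock: 2.05
ee_pos: [0.5617, -0.0743, 0.2351]
ee_rot: [170.2, 20.6, 47.8]
force: [-0.0, -0.4, -0.5]
gripper_width: 0.0876
grasp_force: 0.0
```

Request:
play_rows(
  targets=[
    [0.23, -0.18, 0, -0.32, 0.1, -0.86],
    [0.23, -0.18, 0, -0.32, 0.1, -0.86],
    [0.23, -0.18, 0, -0.32, 0.1, -0.86],
    [0.23, -0.18, 0, -0.32, 0.1, -0.86],
  ],
)

```text
clock: 2.55
ee_pos: [0.5647, 0.034, 0.1914]
ee_rot: [171.2, 22.5, 89.7]
force: [0.7, -0.4, -0.1]
gripper_width: 0.088
grasp_force: 0.0
```

Request:
play_rows(
  targets=[
    [0.31, -0.08, -0.03, -0.336, 0.035, -0.88],
    [0.31, -0.08, -0.03, -0.336, 0.035, -0.88],
    [0.31, -0.08, -0.03, -0.336, 0.035, -0.88],
    [0.31, -0.08, -0.03, -0.336, 0.035, -0.88],
  ],
)

```text
clock: 3.05
ee_pos: [0.5324, 0.1518, 0.1504]
ee_rot: [174.1, 26.2, 133.1]
force: [0.5, -0.7, -0.2]
gripper_width: 0.0883
grasp_force: 0.0
```

Request:
play_rows(
  targets=[
    [0.346, 0.066, -0.05, -0.35, -0.035, -0.89],
    [0.346, 0.066, -0.05, -0.35, -0.035, -0.89],
    [0.346, 0.066, -0.05, -0.35, -0.035, -0.89],
    [0.346, 0.066, -0.05, -0.35, -0.035, -0.89],
    [0.346, 0.066, -0.05, -0.35, -0.035, -0.89],
  ],
)

```text
clock: 3.68
ee_pos: [0.4594, 0.2646, 0.1098]
ee_rot: [179.9, 30.1, 177.8]
force: [0.7, -0.1, 1.3]
gripper_width: 0.088
grasp_force: 0.0
```

```bash
python3 lg.py; python3 - <<'E'
from kin import *
print(fit())
p,Rt=tcp(CUP,yaw(-1.6),TC); row(p-Rt.apply([0,0,.04]),Rt); row(p,Rt)
E
```

```text
3.675 [39.519, -4.906, 133.936, -37.308, 33.246, -19.893] [0.4594, 0.2646, 0.1098] [179.93, 30.07, 177.84] [ 0.7 -0.1  1.3] 0.08804558418026256 0.0
(array([-4.55462792e-04,  2.50462140e-02,  2.50308758e-01,  5.13850600e-01,
        1.02252902e-03,  5.66430028e-01,  3.40826368e-01]), [np.float64(0.18666618423879855), np.float64(0.16000555836221678), np.float64(0.04490244733272467), np.float64(0.2889045866389411)], [np.float64(5.12666972667322e-14), np.float64(3.732125886279941e-14), np.float64(5.393709217454801e-14), np.float64(0.0040000000000035675)])
row [0.004, 0.008, 0.135] [-0.005, 0.002, -0.011]
row [0.005, 0.009, 0.235] [-0.005, 0.002, -0.011]
```

Request:
play_rows(
  targets=[
    [0.005, 0.009, 0.12, 0, 0, -0.01],
    [0.005, 0.009, 0.18, 0, 0, -0.01],
    [0.005, 0.009, 0.235, 0, 0, -0.01],
    [0.005, 0.009, 0.235, 0, 0, -0.01],
  ],
)

```text
clock: 4.18
ee_pos: [0.5059, 0.2668, 0.0265]
ee_rot: [-179.7, 30.0, 178.3]
force: [0.1, -0.7, 0.4]
gripper_width: 0.0885
grasp_force: 0.0
```

```bash
python3 - <<'E'
from kin import *
T,_=grab('top');S,_=grab('scene')
a=cv2.resize(T[190:300,140:260],None,fx=3.3,fy=4,interpolation=cv2.INTER_CUBIC); b=cv2.resize(S[240:350,200:320],None,fx=3.3,fy=4,interpolation=cv2.INTER_CUBIC)
cv2.imwrite('pics/g1.png',np.hstack([a,b])[:,:,::-1])
E
```

```text
(no output)
```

View pics/g1.png

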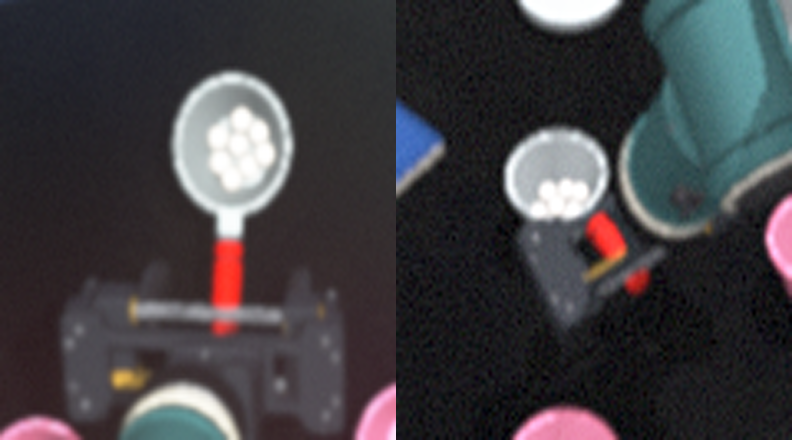

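The picture shows the fingers straddling the red grip, centred at about (225,310) in the left crop, with the balls still in the cup. I'll close the gripper now.

Request:
play_rows(
  targets=[
    [0, 0, 0, 0, 0, 0],
    [0, 0, 0, 0, 0, 0],
    [0, 0, 0, 0, 0, 0],
    [0, 0, 0, 0, 0, 0],
    [0, 0, 0, 0, 0, 0],
  ],
  gripper=0,
)

```text
clock: 4.9
ee_pos: [0.5056, 0.2676, 0.0279]
ee_rot: [-179.8, 30.1, 178.5]
force: [0.7, 0.0, 0.6]
gripper_width: 0.0403
grasp_force: 0.0
```

```bash
python3 lg.py; python3 - <<'E'
from kin import *
k=fit()[0]; s=r.sense(); q=s['joint_pos']
R0=R.from_euler('xyz',s['ee_rot'],degrees=True)
# waypoints: lift straight up 0.12, then level carry with cup yaw
L=JAR+[0,.02,0]
W=[('lift',CUP+[0,0,.10],yaw(-1.6))]
for f,ps in((.25,-35),(.5,-68),(.75,-102),(1,-135)):
    pe,_=pour(-90,45,0,L+[0,0,.18]); W.append((ps,W[0][1]*(1-f)+pe*f,yaw(ps)))
for th,z in((25,.175),(50,.14),(70,.10),(90,.092),(112,.092)): W.append((th,*pour(-90,45,th,L+[0,0,z])))
P=(s['ee_pos'],R0)
for n,pc,Rc in W:
    p,Rt=tcp(pc,Rc,TC); b=ik(p,Rt,k,q); w=(P[1].inv()*Rt).as_rotvec(degrees=True)
    print(n,'e',round(b[0],2),'q',b[1].round(0).tolist(),'row',(P[1].inv().apply(p-P[0])/.4).round(3).tolist()+(w/45).round(3).tolist(),'n',round(max(np.linalg.norm(p-P[0])/.0625,np.linalg.norm(w)/10.7),1))
    q=b[1];P=(p,Rt)
E
```

```text
4.9 [35.902, 7.986, 132.325, -51.173, 23.255, -7.71] [0.5056, 0.2676, 0.0279] [-179.78, 30.11, 178.51] [0.7 0.  0.6] 0.04034334296403965 0.0
lift e 0.0 q [36.0, -2.0, 129.0, -34.0, 33.0, -27.0] row [-0.124, -0.003, -0.216, -0.004, 0.002, 0.002] n 1.6
-35 e 0.0 q [41.0, 7.0, 119.0, -37.0, 53.0, 8.0] row [-0.035, -0.016, -0.005, 0.371, 0.0, 0.643] n 3.1
-68 e 0.0 q [37.0, 17.0, 106.0, -31.0, 69.0, 29.0] row [-0.095, 0.001, 0.03, 0.367, 0.0, 0.635] n 3.1
-102 e 0.0 q [28.0, 26.0, 92.0, -23.0, 83.0, 47.0] row [-0.139, 0.057, 0.055, 0.378, 0.0, 0.654] n 3.2
-135 e 0.0 q [16.0, 32.0, 82.0, -14.0, 93.0, 64.0] row [-0.148, 0.127, 0.06, 0.367, 0.0, 0.635] n 3.1
25 e 0.0 q [6.0, 26.0, 84.0, 5.0, 90.0, 45.0] row [-0.05, 0.003, -0.08, 0.34, 0.393, -0.196] n 2.3
50 e 0.0 q [-6.0, 27.0, 87.0, 23.0, 92.0, 25.0] row [-0.039, 0.029, -0.009, 0.34, 0.393, -0.196] n 2.3
70 e 0.0 q [-14.0, 33.0, 87.0, 36.0, 97.0, 10.0] row [-0.057, 0.054, 0.009, 0.272, 0.314, -0.157] n 1.9
90 e 0.0 q [-21.0, 40.0, 85.0, 46.0, 108.0, -2.0] row [-0.051, 0.013, -0.062, 0.272, 0.314, -0.157] n 1.9
112 e 0.0 q [-25.0, 51.0, 82.0, 55.0, 121.0, -12.0] row [-0.048, 0.001, -0.081, 0.299, 0.346, -0.173] n 2.1
```

Request:
play_rows(
  targets=[
    [0, 0, 0, 0, 0, 0],
    [0, 0, 0, 0, 0, 0],
    [0, 0, 0, 0, 0, 0],
    [0, 0, 0, 0, 0, 0],
  ],
)

```text
clock: 5.4
ee_pos: [0.5056, 0.2675, 0.0277]
ee_rot: [-179.8, 30.1, 178.5]
force: [0.5, -0.1, -0.2]
gripper_width: 0.0167
grasp_force: 30.0
```

Request:
play_rows(
  targets=[
    [-0.03, 0, -0.05, 0, 0, 0],
    [-0.06, 0, -0.1, 0, 0, 0],
    [-0.09, 0, -0.16, 0, 0, 0],
    [-0.124, 0, -0.216, 0, 0, 0],
    [-0.124, 0, -0.216, 0, 0, 0],
  ],
)

```text
clock: 6.02
ee_pos: [0.5063, 0.2688, 0.1294]
ee_rot: [-180.0, 30.3, 178.4]
force: [-0.2, 0.3, -3.1]
gripper_width: 0.0162
grasp_force: 30.1
```

```bash
python3 lg.py; python3 - <<'E'
from kin import *
T,_=grab('top');S,_=grab('scene')
a=cv2.resize(T[190:300,140:260],None,fx=3.3,fy=4,interpolation=cv2.INTER_CUBIC); b=cv2.resize(S[210:320,220:340],None,fx=3.3,fy=4,interpolation=cv2.INTER_CUBIC)
cv2.imwrite('pics/g2.png',np.hstack([a,b])[:,:,::-1])
E
```

```text
6.025 [35.968, -2.343, 129.114, -34.209, 33.199, -26.767] [0.5063, 0.2688, 0.1294] [-179.96, 30.27, 178.4] [-0.2  0.3 -3.1] 0.016162175925445447 30.074445116333663
```

View pics/g2.png

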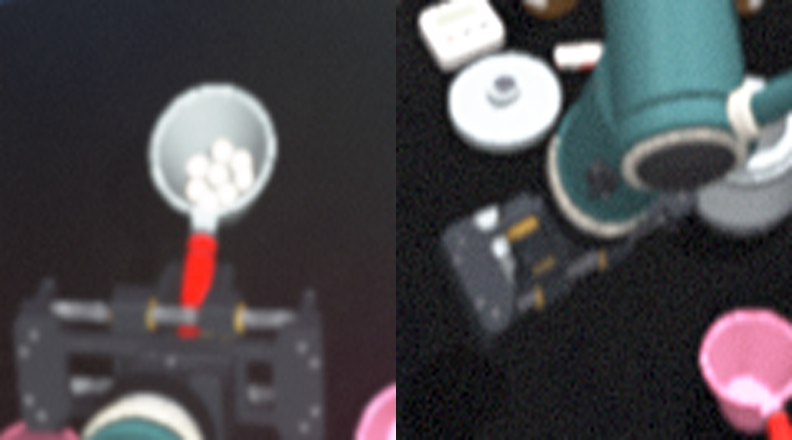

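The left crop shows the cup lifted with its balls, its rim centred at (212,150). The balls now sit toward the handle and the grip runs skew, so I'll measure the held cup's actual pose.

```bash
cat > meas.py <<'E'
from kin import *
def cloudimg(n):
    im,d=grab(n); V,U=np.mgrid[:480,:640]; c,dr=ray(n,np.c_[U.ravel(),V.ravel()])
    return im,(c+dr*d.reshape(-1,1)).reshape(480,640,3)
def rimfit(P,guess,h,N=5):
    # P: Nx3 points, guess centre and normal; keep points near the predicted 40 mm rim circle, refit plane+circle
    c=np.array(guess); n=np.array(h)
    for i in range(12):
        t=(.016,.012,.009,.007)[min(i//2,3)]
        e=(P-c)@n; pr=P-c-np.outer(e,n); rho=np.linalg.norm(pr,axis=1)
        k=(abs(e)<t)&(abs(rho-.0388)<t*.7)
        Q=P[k]
        f=lambda v:np.r_[((Q-v[:3])@(v[3:]/np.linalg.norm(v[3:]))),np.linalg.norm(np.cross(Q-v[:3],v[3:]/np.linalg.norm(v[3:])),axis=1)-.0388,np.linalg.norm(v[3:])-1]
        s=least_squares(f,np.r_[c,n],loss='soft_l1',f_scale=.003); c=s.x[:3]; n=s.x[3:]/np.linalg.norm(s.x[3:])
    return c,n,k.sum()
E
python3 - <<'E'
from meas import *
s=r.sense();Rt=R.from_euler('xyz',s['ee_rot'],degrees=True)
Rc=Rt*TC[1].inv(); pc=s['ee_pos']-Rc.apply(TC[0]); rim=pc+Rc.apply([0,0,.045]); print('expected rim',rim,'yaw',Rc.as_euler('xyz',degrees=True))
for n in('top','scene'):
    im,X=cloudimg(n); P=X.reshape(-1,3); P=P[(np.linalg.norm(P-rim,axis=1)<.09)&(P[:,2]>.05)]
    print(n,len(P),np.percentile(P[:,2],[5,50,95]).round(3)); print(rimfit(P,rim,[0,0,1.]),rimfit(P,rim+[.0,0,0],[-.3,0,.95]))
    m=red(im).astype(bool)&(np.linalg.norm(X-rim,axis=2)<.14)&(X[...,2]>.06); Q=X[m]
    o=np.argsort(Q[:,0]); print('grip pts',len(Q),Q[o[:15]].mean(0).round(4) if len(Q)>30 else '',Q[o[-15:]].mean(0).round(4) if len(Q)>30 else '')
E
```

```text
expected rim [0.58499753 0.26512147 0.14376194] yaw [-0.23538659 -0.02702391 -1.6303039 ]
top 1186 [0.069 0.09  0.15 ]
(array([0.51868118, 0.29946456, 0.14187504]), array([-0.52912682,  0.02036119, -0.84829843]), np.int64(121)) (array([0.57357457, 0.26468742, 0.10705728]), array([ 0.51717957, -0.0094533 ,  0.8558247 ]), np.int64(310))
grip pts 118 [0.4937 0.2698 0.154 ] [0.5232 0.2663 0.1406]
scene 60 [0.075 0.099 0.143]
(array([0.58499753, 0.26512147, 0.14376194]), array([0., 0., 1.]), np.int64(0)) (array([0.57705653, 0.26281128, 0.11011312]), array([ 0.22340838,  0.92601291, -0.30428405]), np.int64(48))
grip pts 0
```

```bash
cat >> meas.py <<'E'
def held(phi0=28.,N=3,show=True):
    """pitch of the held cup about the tool's closing axis relative to TC, and grip radius, from rim centre"""
    s=r.sense();Rt=R.from_euler('xyz',s['ee_rot'],degrees=True); Rc0=Rt*TC[1].inv(); gp=s['ee_pos']-Rt.apply([0,0,.019])
    def pose(phi,gr=.088):
        Rc=Rc0*R.from_euler('y',phi,degrees=True); return gp-Rc.apply([-gr,0,.044]),Rc
    out=[]
    for i in range(N):
        im,X=cloudimg('top'); P=X.reshape(-1,3); p,Rc=pose(phi0); rim=p+Rc.apply([0,0,.045])
        P=P[(np.linalg.norm(P-rim,axis=1)<.08)]; c,n,k=rimfit(P,rim,Rc.apply([0,0,1]))
        v=Rc0.inv().apply(c-gp); nn=Rc0.inv().apply(n); out.append([np.degrees(np.arctan2(-v[2],v[0])),np.degrees(np.arctan2(nn[0],nn[2])),np.degrees(np.arcsin(nn[1])),np.hypot(v[0],v[2]),v[1],k])
    if show: print(r.sense()['clock'],'phi(from centre), phi(normal), roll, gr, lateral, n'); print(np.round(out,4))
    return np.median(out,axis=0)
E
python3 -c "
from meas import *
held()"
```

```text
6.375 phi(from centre), phi(normal), roll, gr, lateral, n
[[ 2.40335e+01  2.91331e+01  1.30030e+00  8.70000e-02 -8.00000e-04
   3.00000e+02]
 [ 2.40115e+01  2.97336e+01  4.39800e-01  8.70000e-02 -8.00000e-04
   2.94000e+02]
 [ 2.43572e+01  3.06078e+01  2.63300e+00  8.66000e-02 -1.00000e-03
   3.07000e+02]]
```

Request:
play_rows(
  targets=[
    [0, 0, 0, 0, 0, 0],
    [0, 0, 0, 0, 0, 0],
    [0, 0, 0, 0, 0, 0],
  ],
)

```text
clock: 6.75
ee_pos: [0.5053, 0.2679, 0.1274]
ee_rot: [-179.8, 30.1, 178.5]
force: [-0.2, -0.7, -2.8]
gripper_width: 0.0165
grasp_force: 30.1
```

```bash
python3 -c "
from meas import *
held()"
```

```text
6.9 phi(from centre), phi(normal), roll, gr, lateral, n
[[ 2.41573e+01  2.82055e+01  9.20500e-01  8.71000e-02 -7.00000e-04
   3.04000e+02]
 [ 2.40359e+01  2.83466e+01  1.07640e+00  8.68000e-02 -9.00000e-04
   3.03000e+02]
 [ 2.43798e+01  3.01721e+01 -5.91600e-01  8.63000e-02 -7.00000e-04
   3.04000e+02]]
```

```bash
cat >> meas.py <<'E'
def heldTC(phi,phic,gr):
    # tool pose in the true cup frame, from tilt phi, centre direction phic, centre distance gr
    p0,R0=TC; gp=p0-R0.apply([0,0,.019]); a=np.radians(phic)
    rim=gp+gr*np.array([np.cos(a),0,-np.sin(a)]); Rc=R.from_euler('y',phi,degrees=True); pc=rim-Rc.apply([0,0,.045])
    return Rc.inv().apply(p0-pc),Rc.inv()*R0
E
cat > scan2.py <<'E'
from meas import *
k=fit()[0]; q0=r.sense()['joint_pos']; tc=heldTC(27,24.2,.0868); print(tc[0],tc[1].as_euler('xyz',degrees=True))
for beta in(-45,-60,-75,-90,-105,-120):
  for al in(30,45,60):
    u=np.array([np.cos(np.radians(beta)),np.sin(np.radians(beta)),0]); L=JAR-.02*u; q=q0; qs=[]
    for th,z in((35,.19),(55,.14),(75,.10),(90,.09),(112,.09)):
        b=ik(*tcp(*pour(beta,al,th,L+[0,0,z]),tc),k,q); q=b[1]; qs.append(b)
        if b[0]>.5: break
    if qs[-1][0]<.5: print(beta,al,'jump',[int(b[2]) for b in qs],qs[0][1].round(0),qs[-1][1].round(0))
E
timeout 500 python3 scan2.py
```

```text
[-7.07616319e-02 -2.32682892e-18  3.04116983e-02] [-180.   57. -180.]
-45 30 jump [52, 18, 15, 10, 16] [ 24.  11. 103. -24.  86.   7.] [ -6.  48.  68.  12. 125. -46.]
-45 45 jump [63, 16, 15, 9, 15] [ 23.  21.  93. -23.  97.  14.] [ -1.  54.  62.   6. 133. -40.]
-45 60 jump [74, 15, 14, 10, 15] [ 20.  31.  84. -20. 107.  21.] [  2.  61.  57.  -0. 141. -36.]
-60 30 jump [58, 17, 15, 9, 14] [ 21.  17.  94. -20.  92.  17.] [-11.  46.  71.  21. 121. -37.]
-60 45 jump [69, 15, 14, 9, 13] [ 19.  27.  85. -17. 103.  23.] [ -7.  54.  63.  17. 131. -29.]
-60 60 jump [79, 14, 14, 10, 13] [ 15.  36.  76. -13. 113.  30.] [ -4.  61.  57.  14. 140. -23.]
-75 30 jump [63, 16, 16, 10, 12] [ 18.  23.  87. -15.  97.  26.] [-16.  43.  77.  30. 116. -29.]
-75 45 jump [73, 14, 15, 10, 12] [ 14.  32.  78. -11. 107.  32.] [-13.  51.  68.  27. 126. -21.]
-75 60 jump [83, 14, 14, 10, 13] [ 10.  40.  70.  -6. 117.  39.] [-10.  60.  60.  26. 136. -13.]
-90 30 jump [67, 14, 17, 12, 14] [ 14.  28.  80. -10. 101.  36.] [-21.  38.  84.  37. 109. -23.]
-90 45 jump [77, 14, 15, 11, 14] [ 10.  36.  72.  -4. 111.  42.] [-18.  48.  74.  35. 119. -14.]
-90 60 jump [85, 14, 15, 10, 14] [  5.  43.  65.   2. 119.  50.] [-16.  57.  66.  35. 130.  -5.]
-105 30 jump [72, 14, 18, 13, 18] [  9.  32.  75.  -5. 104.  46.] [-26.  33.  93.  44. 101. -19.]
-105 45 jump [79, 14, 17, 12, 17] [  4.  38.  68.   2. 112.  52.] [-24.  43.  83.  42. 111. -10.]
-105 60 jump [86, 15, 16, 12, 16] [ -0.  44.  63.  10. 119.  60.] [-21.  52.  74.  43. 122.  -1.]
-120 30 jump [82, 14, 19, 15, 22] [  5.  34.  71.   0. 106.  56.] [-31.  27. 102.  51.  92. -16.]
-120 45 jump [89, 15, 19, 14, 20] [ -1.  39.  66.   9. 112.  63.] [-29.  37.  92.  49. 103.  -7.]
-120 60 jump [96, 17, 19, 13, 19] [ -6.  43.  64.  17. 116.  70.] [-27.  47.  83.  50. 114.   1.]
```

```bash
cat > p3.py <<'E'
from meas import *
k=fit()[0]; s=r.sense(); q0=s['joint_pos']; tc=heldTC(27,24.2,.0868); L=JAR+[0,.02,0]
q1=ik(*tcp(*pour(-90,45,35,L+[0,0,.19]),tc),k,q0)[1]
for i in range(0,9):
    p,Rt=fk(q0+(q1-q0)*i/8,k); Rc=Rt*tc[1].inv(); pc=p-Rc.apply(tc[0]); print(i,'cup',pc.round(3),'tilt',np.degrees(np.arccos(Rc.apply([0,0,1])[2])).round(1))
jplan(q1,k,4)
P=fk(q1,k)
for th,z in((55,.14),(75,.10),(90,.092),(102,.092),(114,.092)):
    p,Rt=tcp(*pour(-90,45,th,L+[0,0,z]),tc); w=(P[1].inv()*Rt).as_rotvec(degrees=True)
    print(th,(P[1].inv().apply(p-P[0])/.4).round(3).tolist()+(w/45).round(3).tolist()); P=(p,Rt)
E
python3 p3.py
```

```text
0 cup [0.555 0.266 0.068] tilt 26.9
1 cup [0.581 0.221 0.073] tilt 30.9
2 cup [0.595 0.18  0.079] tilt 34.5
3 cup [0.598 0.146 0.086] tilt 37.3
4 cup [0.595 0.121 0.095] tilt 39.1
5 cup [0.588 0.103 0.109] tilt 39.8
6 cup [0.58  0.092 0.126] tilt 39.3
7 cup [0.574 0.086 0.149] tilt 37.6
8 cup [0.571 0.081 0.176] tilt 35.0
row [-0.147, -0.153, 0.039, 0.363, 0.175, 0.671] | rows 3.3 -> [0.562 0.205 0.144]
row [-0.133, -0.057, 0.006, 0.379, 0.144, 0.633] | rows 3.2 -> [0.59  0.158 0.163]
row [-0.102, -0.002, -0.039, 0.404, 0.094, 0.57] | rows 3.0 -> [0.605 0.128 0.19 ]
row [-0.087, 0.02, -0.084, 0.419, 0.013, 0.489] | rows 2.7 -> [0.621 0.104 0.23 ]
55 [-0.009, 0.051, 0.056, 0.171, 0.314, -0.264]
75 [-0.05, 0.059, 0.037, 0.171, 0.314, -0.264]
90 [-0.052, 0.012, -0.019, 0.128, 0.236, -0.198]
102 [-0.039, -0.002, -0.028, 0.103, 0.189, -0.158]
114 [-0.039, -0.002, -0.028, 0.103, 0.189, -0.158]
```

Request:
play_rows(
  targets=[
    [-0.029, -0.031, 0.008, 0.073, 0.035, 0.134],
    [-0.059, -0.061, 0.016, 0.145, 0.07, 0.268],
    [-0.088, -0.092, 0.023, 0.218, 0.105, 0.403],
    [-0.118, -0.122, 0.031, 0.29, 0.14, 0.537],
    [-0.147, -0.153, 0.039, 0.363, 0.175, 0.671],
  ],
)

```text
clock: 7.52
ee_pos: [0.5627, 0.2052, 0.1439]
ee_rot: [-178.4, 22.5, 144.5]
force: [-0.1, 0.5, -1.9]
gripper_width: 0.0165
grasp_force: 30.0
```

Request:
play_rows(
  targets=[
    [-0.027, -0.011, 0.001, 0.076, 0.029, 0.127],
    [-0.053, -0.023, 0.002, 0.152, 0.058, 0.253],
    [-0.08, -0.034, 0.004, 0.227, 0.086, 0.38],
    [-0.106, -0.046, 0.005, 0.303, 0.115, 0.506],
    [-0.133, -0.057, 0.006, 0.379, 0.144, 0.633],
  ],
)

```text
clock: 8.15
ee_pos: [0.5904, 0.1579, 0.1625]
ee_rot: [-172.0, 18.3, 113.8]
force: [0.0, 0.3, -3.1]
gripper_width: 0.0166
grasp_force: 29.9
```

Request:
play_rows(
  targets=[
    [-0.02, 0, -0.008, 0.081, 0.019, 0.114],
    [-0.041, -0.001, -0.016, 0.162, 0.038, 0.228],
    [-0.061, -0.001, -0.023, 0.242, 0.056, 0.342],
    [-0.082, -0.002, -0.031, 0.323, 0.075, 0.456],
    [-0.102, -0.002, -0.039, 0.404, 0.094, 0.57],
  ],
)

```text
clock: 8.78
ee_pos: [0.6057, 0.1275, 0.19]
ee_rot: [-162.6, 19.9, 86.4]
force: [-0.1, -0.5, -3.4]
gripper_width: 0.0169
grasp_force: 30.0
```

Request:
play_rows(
  targets=[
    [-0.017, 0.004, -0.017, 0.084, 0.003, 0.098],
    [-0.035, 0.008, -0.034, 0.168, 0.005, 0.196],
    [-0.052, 0.012, -0.05, 0.251, 0.008, 0.293],
    [-0.07, 0.016, -0.067, 0.335, 0.01, 0.391],
    [-0.087, 0.02, -0.084, 0.419, 0.013, 0.489],
  ],
)

```text
clock: 9.4
ee_pos: [0.6222, 0.1037, 0.2294]
ee_rot: [-152.8, 27.8, 64.0]
force: [-0.7, 0.3, -2.3]
gripper_width: 0.016
grasp_force: 30.0
```

```bash
python3 lg.py; python3 - <<'E'
from meas import *
held(27.)
T,_=grab('top');S,_=grab('scene')
a=cv2.resize(T[170:280,240:360],None,fx=3.3,fy=4,interpolation=cv2.INTER_CUBIC); b=cv2.resize(S[190:300,250:370],None,fx=3.3,fy=4,interpolation=cv2.INTER_CUBIC)
cv2.imwrite('pics/g3.png',np.hstack([a,b])[:,:,::-1])
E
```

```text
9.4 [9.437, 35.793, 71.544, -4.437, 110.56, 42.185] [0.6222, 0.1037, 0.2294] [-152.76, 27.81, 63.98] [-0.7  0.3 -2.3] 0.01595688475591893 30.040523519273847
9.55 phi(from centre), phi(normal), roll, gr, lateral, n
[[ 2.41850e+01  2.92380e+01  3.96320e+00  8.68000e-02 -1.80000e-03
   3.23000e+02]
 [ 2.39087e+01  3.11095e+01  6.46570e+00  8.67000e-02 -1.30000e-03
   3.18000e+02]
 [ 2.44333e+01  3.00995e+01  4.93100e+00  8.66000e-02 -6.00000e-04
   3.20000e+02]]
```

View pics/g3.png

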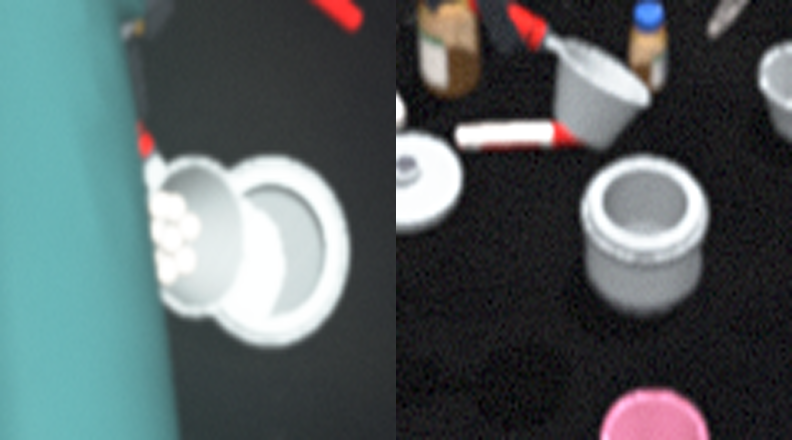

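The held cup is stable. In the left crop its lip at about (243,240) lies over the jar's mouth, which is centred near (278,250). I'll tip it now.

Request:
play_rows(
  targets=[
    [-0.002, 0.013, 0.014, 0.043, 0.079, -0.066],
    [-0.004, 0.026, 0.028, 0.086, 0.157, -0.132],
    [-0.007, 0.038, 0.042, 0.128, 0.236, -0.198],
    [-0.009, 0.051, 0.056, 0.171, 0.314, -0.264],
  ],
)

```text
clock: 10.15
ee_pos: [0.6205, 0.0859, 0.2057]
ee_rot: [-144.0, 9.4, 67.1]
force: [0.2, 0.6, -2.6]
gripper_width: 0.0166
grasp_force: 29.9
```

Request:
play_rows(
  targets=[
    [-0.01, 0.012, 0.007, 0.034, 0.063, -0.053],
    [-0.02, 0.024, 0.015, 0.068, 0.126, -0.106],
    [-0.03, 0.035, 0.022, 0.103, 0.188, -0.158],
    [-0.04, 0.047, 0.03, 0.137, 0.251, -0.211],
    [-0.05, 0.059, 0.037, 0.171, 0.314, -0.264],
  ],
)

```text
clock: 10.78
ee_pos: [0.6206, 0.0595, 0.1833]
ee_rot: [-136.3, -9.0, 67.2]
force: [-0.6, -0.6, -3.3]
gripper_width: 0.0168
grasp_force: 30.0
```

```bash
python3 lg.py; python3 - <<'E'
from meas import *
s=r.sense(); tc=heldTC(28,24.2,.0868); Rt=R.from_euler('xyz',s['ee_rot'],degrees=True)
Rc=Rt*tc[1].inv(); pc=s['ee_pos']-Rc.apply(tc[0]); a=np.linspace(0,2*np.pi,360); rim=pc+Rc.apply(np.c_[.04*np.cos(a),.04*np.sin(a),0*a+.045]); print('tilt',np.degrees(np.arccos(Rc.apply([0,0,1])[2])),'lip',rim[rim[:,2].argmin()])
T,_=grab('top');S,_=grab('scene')
a=cv2.resize(T[170:280,260:380],None,fx=3.3,fy=4,interpolation=cv2.INTER_CUBIC); b=cv2.resize(S[190:300,250:370],None,fx=3.3,fy=4,interpolation=cv2.INTER_CUBIC)
cv2.imwrite('pics/g4.png',np.hstack([a,b])[:,:,::-1])
E
```

```text
10.775 [-6.393, 37.135, 77.103, 18.457, 106.388, 11.444] [0.6206, 0.0595, 0.1833] [-136.29, -9.0, 67.19] [-0.6 -0.6 -3.3] 0.016760259785574164 30.010388910634163
tilt 75.77458870482958 lip [0.57085473 0.02258225 0.09990121]
```

View pics/g4.png

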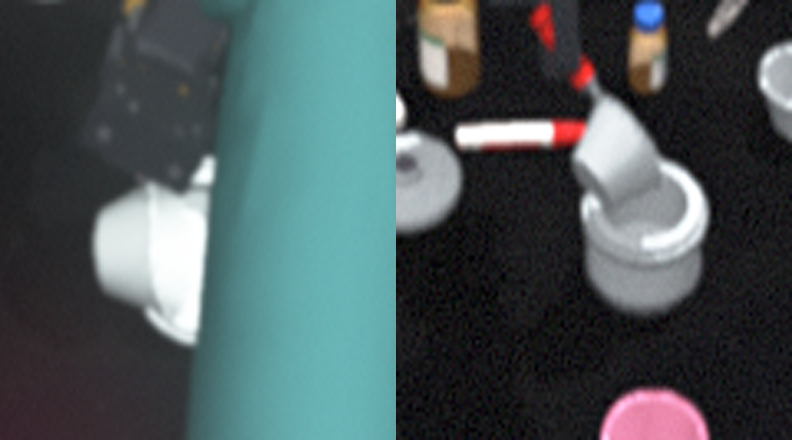

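The picture shows the cup at about 75 degrees with its lip over the jar mouth, at about (645,200) in the right crop, and no balls have come out. I'll continue tipping slowly.

Request:
play_rows(
  targets=[
    [-0.01, 0.003, -0.004, 0.026, 0.047, -0.04],
    [-0.021, 0.005, -0.008, 0.051, 0.094, -0.08],
    [-0.031, 0.007, -0.011, 0.077, 0.142, -0.119],
    [-0.042, 0.01, -0.015, 0.102, 0.189, -0.158],
    [-0.052, 0.012, -0.019, 0.128, 0.236, -0.198],
  ],
)

```text
clock: 11.5
ee_pos: [0.6208, 0.0372, 0.1828]
ee_rot: [-130.1, -22.6, 65.5]
force: [0.2, -1.0, -2.3]
gripper_width: 0.0163
grasp_force: 30.1
```

Request:
play_rows(
  targets=[
    [-0.008, 0, -0.006, 0.021, 0.038, -0.032],
    [-0.016, -0.001, -0.011, 0.041, 0.076, -0.063],
    [-0.023, -0.001, -0.017, 0.062, 0.113, -0.095],
    [-0.031, -0.002, -0.022, 0.082, 0.151, -0.126],
    [-0.039, -0.002, -0.028, 0.103, 0.189, -0.158],
  ],
)

```text
clock: 12.12
ee_pos: [0.6209, 0.0169, 0.1835]
ee_rot: [-123.9, -33.6, 62.4]
force: [-0.2, -0.1, -1.5]
gripper_width: 0.0167
grasp_force: 30.0
```

Request:
play_rows(
  targets=[
    [-0.008, 0, -0.006, 0.021, 0.038, -0.032],
    [-0.016, -0.001, -0.011, 0.041, 0.076, -0.063],
    [-0.023, -0.001, -0.017, 0.062, 0.113, -0.095],
    [-0.031, -0.002, -0.022, 0.082, 0.151, -0.126],
    [-0.039, -0.002, -0.028, 0.103, 0.189, -0.158],
  ],
)

```text
clock: 12.75
ee_pos: [0.621, -0.0021, 0.1806]
ee_rot: [-116.2, -44.0, 57.5]
force: [1.1, -0.1, -1.4]
gripper_width: 0.0162
grasp_force: 30.0
```

Request:
play_rows(
  targets=[
    [0, 0, 0, 0, 0, 0],
    [0, 0, 0, 0, 0, 0],
    [0, 0, 0, 0, 0, 0],
    [0, 0, 0, 0, 0, 0],
  ],
)

```text
clock: 13.25
ee_pos: [0.6211, -0.0016, 0.181]
ee_rot: [-116.3, -43.9, 57.7]
force: [-0.0, 1.2, -1.3]
gripper_width: 0.0166
grasp_force: 30.0
```

```bash
python3 lg.py; python3 - <<'E'
from meas import *
s=r.sense(); tc=heldTC(28,24.2,.0868); Rt=R.from_euler('xyz',s['ee_rot'],degrees=True)
Rc=Rt*tc[1].inv(); print('tilt',np.degrees(np.arccos(Rc.apply([0,0,1])[2])))
S,_=grab('scene')
cv2.imwrite('pics/g5.png',cv2.resize(S[160:310,220:420],None,fx=4,fy=4,interpolation=cv2.INTER_CUBIC)[:,:,::-1])
E
```

```text
13.25 [-18.748, 48.266, 73.914, 36.164, 120.397, -15.185] [0.6211, -0.0016, 0.181] [-116.34, -43.86, 57.69] [-0.   1.2 -1.3] 0.016604620645219382 30.01519437879324
tilt 114.71360422797522
```

View pics/g5.png

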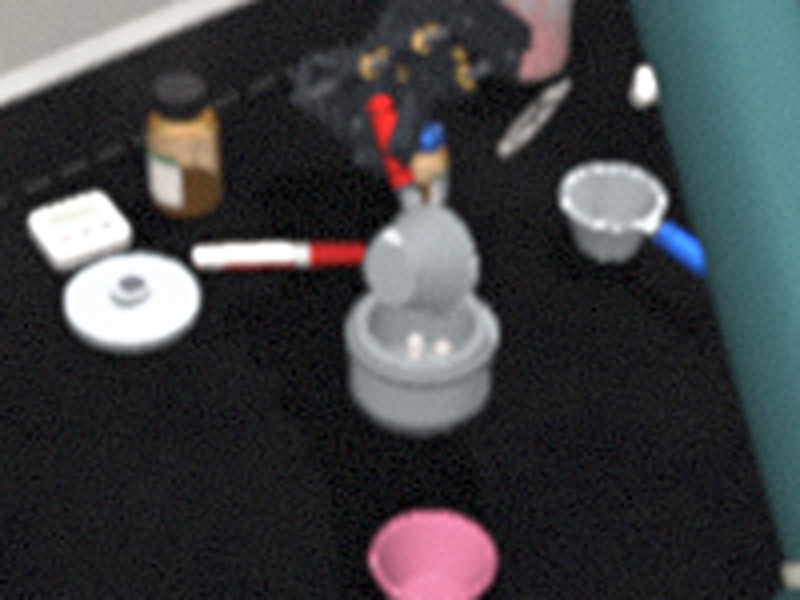

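The right-hand view shows the cup inverted over the jar with balls visible inside it, at about (415,345) and (443,348), and none on the table. The force dropped by about the balls' weight, so I'll plan the return and the nest.

```bash
cat > p4.py <<'E'
from meas import *
k=fit()[0]; s=r.sense(); q0=s['joint_pos']; tc=heldTC(28,24.2,.0868); L=JAR+[0,.02,0]
q1=ik(*tcp(*pour(-90,45,75,L+[0,-.01,.15]),tc),k,q0)[1]; q2=ik(*tcp(*pour(-90,45,35,L+[0,0,.22]),tc),k,q1)[1]
print(q1.round(0),q2.round(0))
for y in(60,75,90,105,120,-45,-60,-75,-90):
    for z in(.08,.009):
        b=ik(*tcp(TW+[0,0,z],yaw(y),tc),k,q2); print(y,z,round(b[0],2),b[1].round(0))
E
timeout 500 python3 p4.py
```

```text
[ -7.  35.  75.  18. 111.  12.] [ 10.  35.  70.  -5. 114.  42.]
60 0.08 0.0 [-54.  34. 100.  51.  83. 132.]
60 0.009 0.0 [-54.  39. 100.  52.  80. 128.]
75 0.08 0.0 [-50.  41.  87.  44.  93. 130.]
75 0.009 0.0 [-50.  46.  87.  44.  89. 127.]
90 0.08 0.0 [-46.  47.  75.  37. 103. 127.]
90 0.009 0.0 [-46.  52.  75.  37.  99. 124.]
105 0.08 0.0 [-41.  54.  64.  31. 112. 122.]
105 0.009 0.0 [-41.  58.  64.  30. 108. 120.]
120 0.08 0.0 [-36.  59.  54.  23. 120. 116.]
120 0.009 0.0 [-36.  64.  54.  23. 116. 114.]
-45 0.08 40.25 [ -3.   1. 134. -75.  33.  16.]
-45 0.009 56.64 [ -2.  10. 132. -75.  33.  20.]
-60 0.08 21.49 [  6.  12. 128. -75.  51.  35.]
-60 0.009 33.66 [  6.  21. 126. -75.  51.  40.]
-75 0.08 0.0 [ 10.  20. 121. -72.  62.  45.]
-75 0.009 2.79 [ 10.  28. 120. -75.  60.  53.]
-90 0.08 0.0 [  9.  28. 109. -61.  73.  45.]
-90 0.009 0.0 [  9.  34. 109. -63.  70.  51.]
```

```bash
cat > p5.py <<'E'
from meas import *
k=fit()[0]; s=r.sense(); q0=s['joint_pos']; tc=heldTC(28,24.2,.0868); L=JAR+[0,.02,0]
q1=ik(*tcp(*pour(-90,45,75,L+[0,0,.17]),tc),k,q0)[1]
q3=ik(*tcp(TW+[0,0,.14],yaw(95),tc),k,q1)[1]; print(q1.round(0),q3.round(0))
a=np.linspace(0,2*np.pi,36); ring=np.r_[np.c_[.04*np.cos(a),.04*np.sin(a),0*a+.045],np.c_[.024*np.cos(a),.024*np.sin(a),0*a],[[-.121,0,.035]]]
for qa,qb,n in((q0,q1,4),(q1,q3,10)):
    for i in range(n+1):
        p,Rt=fk(qa+(qb-qa)*i/n,k); Rc=Rt*tc[1].inv(); pc=p-Rc.apply(tc[0]); X=pc+Rc.apply(ring)
        B=p+Rt.apply(np.array([[x,y,-.064-z] for x in(-.04,.04) for y in(-.094,.094) for z in(0,.12)]))
        print(i,'cup',pc.round(3),'minz',X[:,2].min().round(3),'body minz',B[:,2].min().round(3),B[B[:,2].argmin(),:2].round(2),'tcp',p.round(3))
jplan(q1,k,1); print(); s=dict(s,joint_pos=q1,ee_pos=fk(q1,k)[0],ee_rot=fk(q1,k)[1].as_euler('xyz',degrees=True)); jplan(q3,k,4,s)
E
python3 p5.py
```

```text
[ -6.  34.  74.  18. 112.  14.] [-44.  46.  71.  36. 109. 128.]
0 cup [0.572 0.046 0.148] minz 0.093 body minz 0.113 [ 0.71 -0.05] tcp [ 0.621 -0.002  0.181]
1 cup [0.568 0.057 0.157] minz 0.107 body minz 0.135 [ 0.71 -0.04] tcp [0.62  0.017 0.196]
2 cup [0.567 0.065 0.168] minz 0.124 body minz 0.161 [ 0.71 -0.03] tcp [0.62  0.033 0.213]
3 cup [0.568 0.071 0.181] minz 0.145 body minz 0.193 [ 0.71 -0.02] tcp [0.62  0.048 0.232]
4 cup [0.571 0.076 0.197] minz 0.17 body minz 0.229 [ 0.71 -0.02] tcp [0.621 0.061 0.253]
0 cup [0.571 0.076 0.197] minz 0.17 body minz 0.229 [ 0.71 -0.02] tcp [0.621 0.061 0.253]
1 cup [0.579 0.049 0.191] minz 0.168 body minz 0.221 [ 0.7  -0.07] tcp [0.629 0.027 0.244]
2 cup [0.586 0.021 0.185] minz 0.163 body minz 0.207 [ 0.74 -0.06] tcp [ 0.636 -0.007  0.235]
3 cup [ 0.593 -0.007  0.179] minz 0.159 body minz 0.193 [ 0.73 -0.12] tcp [ 0.641 -0.042  0.226]
4 cup [ 0.599 -0.036  0.174] minz 0.155 body minz 0.182 [ 0.71 -0.17] tcp [ 0.644 -0.078  0.218]
5 cup [ 0.604 -0.066  0.168] minz 0.152 body minz 0.173 [ 0.68 -0.22] tcp [ 0.646 -0.114  0.21 ]
6 cup [ 0.608
[... 197 characters left out ...]
.163  0.152] minz 0.144 body minz 0.163 [ 0.59 -0.34] tcp [ 0.636 -0.228  0.185]
9 cup [ 0.613 -0.198  0.146] minz 0.142 body minz 0.165 [ 0.56 -0.36] tcp [ 0.628 -0.266  0.177]
10 cup [ 0.612 -0.234  0.14 ] minz 0.14 body minz 0.169 [ 0.53 -0.39] tcp [ 0.618 -0.304  0.169]
row [0.219, -0.071, 0.058, -0.33, -0.635, 0.517] | rows 3.7 -> [0.621 0.061 0.253]

row [-0.185, 0.109, -0.064, 0.074, 0.227, 0.762] | rows 3.4 -> [ 0.639 -0.024  0.231]
row [-0.111, 0.183, -0.09, 0.169, 0.178, 0.757] | rows 3.3 -> [ 0.646 -0.114  0.21 ]
row [-0.009, 0.211, -0.116, 0.236, 0.09, 0.751] | rows 3.3 -> [ 0.639 -0.208  0.189]
row [0.092, 0.184, -0.143, 0.258, -0.023, 0.744] | rows 3.3 -> [ 0.618 -0.304  0.169]
```

Request:
play_rows(
  targets=[
    [0.044, -0.014, 0.012, -0.066, -0.127, 0.103],
    [0.088, -0.028, 0.023, -0.132, -0.254, 0.207],
    [0.131, -0.043, 0.035, -0.198, -0.381, 0.31],
    [0.175, -0.057, 0.046, -0.264, -0.508, 0.414],
    [0.219, -0.071, 0.058, -0.33, -0.635, 0.517],
  ],
)

```text
clock: 13.92
ee_pos: [0.6209, 0.0608, 0.2536]
ee_rot: [-136.5, -8.0, 67.7]
force: [-0.6, -0.2, -2.0]
gripper_width: 0.0166
grasp_force: 30.0
```

Request:
play_rows(
  targets=[
    [-0.037, 0.022, -0.013, 0.015, 0.045, 0.152],
    [-0.074, 0.044, -0.026, 0.03, 0.091, 0.305],
    [-0.111, 0.065, -0.038, 0.044, 0.136, 0.457],
    [-0.148, 0.087, -0.051, 0.059, 0.182, 0.61],
    [-0.185, 0.109, -0.064, 0.074, 0.227, 0.762],
  ],
)

```text
clock: 14.55
ee_pos: [0.6393, -0.0247, 0.2303]
ee_rot: [-133.2, 9.5, 36.3]
force: [-0.1, 0.2, -2.4]
gripper_width: 0.0165
grasp_force: 30.1
```

Request:
play_rows(
  targets=[
    [-0.022, 0.037, -0.018, 0.034, 0.036, 0.151],
    [-0.044, 0.073, -0.036, 0.068, 0.071, 0.303],
    [-0.067, 0.11, -0.054, 0.101, 0.107, 0.454],
    [-0.089, 0.146, -0.072, 0.135, 0.142, 0.606],
    [-0.111, 0.183, -0.09, 0.169, 0.178, 0.757],
  ],
)

```text
clock: 15.18
ee_pos: [0.6456, -0.115, 0.2092]
ee_rot: [-135.9, 28.7, 5.1]
force: [0.4, -0.0, -1.5]
gripper_width: 0.0163
grasp_force: 30.1
```

Request:
play_rows(
  targets=[
    [-0.002, 0.042, -0.023, 0.047, 0.018, 0.15],
    [-0.004, 0.084, -0.046, 0.094, 0.036, 0.3],
    [-0.005, 0.127, -0.07, 0.142, 0.054, 0.451],
    [-0.007, 0.169, -0.093, 0.189, 0.072, 0.601],
    [-0.009, 0.211, -0.116, 0.236, 0.09, 0.751],
  ],
)

```text
clock: 15.8
ee_pos: [0.6388, -0.209, 0.1885]
ee_rot: [-148.4, 47.0, -31.9]
force: [0.5, 0.5, -1.8]
gripper_width: 0.0162
grasp_force: 30.1
```

Request:
play_rows(
  targets=[
    [0.018, 0.037, -0.029, 0.052, -0.005, 0.149],
    [0.037, 0.074, -0.057, 0.103, -0.009, 0.298],
    [0.055, 0.11, -0.086, 0.155, -0.014, 0.446],
    [0.074, 0.147, -0.114, 0.206, -0.018, 0.595],
    [0.092, 0.184, -0.143, 0.258, -0.023, 0.744],
  ],
)

```text
clock: 16.42
ee_pos: [0.6178, -0.3049, 0.1684]
ee_rot: [179.6, 58.0, -85.5]
force: [0.5, 0.0, -1.6]
gripper_width: 0.0168
grasp_force: 30.1
```

Request:
play_rows(
  targets=[
    [0, 0, 0, 0, 0, 0],
    [0, 0, 0, 0, 0, 0],
  ],
)

```text
clock: 16.68
ee_pos: [0.6183, -0.3039, 0.1689]
ee_rot: [-179.9, 58.0, -84.8]
force: [0.6, 0.6, -1.8]
gripper_width: 0.0165
grasp_force: 30.1
```

```bash
python3 lg.py; python3 - <<'E'
from meas import *
held(28.)
s=r.sense(); tc=heldTC(28,24.2,.0868); Rt=R.from_euler('xyz',s['ee_rot'],degrees=True); Rc=Rt*tc[1].inv(); rim=s['ee_pos']-Rc.apply(tc[0])+Rc.apply([0,0,.045]); print('pred rim',rim, Rc.as_euler('xyz',degrees=True))
for n in('top','scene'):
    im,X=cloudimg(n); P=X.reshape(-1,3); P=P[np.linalg.norm(P-rim,axis=1)<.07]; print(n,rimfit(P,rim,Rc.apply([0,0,1])))
    if n=='scene':
        P=X.reshape(-1,3); c=TW[:2]
        for it in range(4):
            rr=np.linalg.norm(P[:,:2]-c,axis=1); kk=(rr<.05)&(P[:,2]>.037)&(P[:,2]<.054)&(P[:,0]>c[0]-.03); c,rad,sd=circ(P[kk])
        print('twin',c,rad,kk.sum())
    cv2.imwrite(f'pics/n_{n}.png',im[:,:,::-1])
a=cv2.imread('pics/n_top.png')[160:320,280:520]; b=cv2.imread('pics/n_scene.png')[130:290,280:520]
cv2.imwrite('pics/n1.png',np.vstack([cv2.resize(a,(720,300)),cv2.resize(b,(720,300))]))
E
```

```text
16.675 [-44.217, 46.175, 70.714, 35.991, 109.498, 128.068] [0.6183, -0.3039, 0.1689] [-179.86, 58.04, -84.82] [ 0.6  0.6 -1.8] 0.016515489953250893 30.09317677351646
16.825 phi(from centre), phi(normal), roll, gr, lateral, n
[[ 2.36712e+01  2.29702e+01 -4.27100e-01  9.05000e-02 -3.00000e-04
   3.38000e+02]
 [ 2.34099e+01  2.30114e+01 -9.05700e-01  9.05000e-02 -3.00000e-04
   3.36000e+02]
 [ 2.35773e+01  2.31433e+01 -1.28320e+00  9.07000e-02 -6.00000e-04
   3.40000e+02]]
pred rim [ 0.61238594 -0.23316137  0.18486422] [-4.33972454e-02 -1.77094630e-02  9.50940111e+01]
top (array([ 0.61243628, -0.22968927,  0.18588353]), array([ 0.00658806, -0.08988657,  0.99593022]), np.int64(345))
scene (array([ 0.61135872, -0.23139323,  0.18364462]), array([ 0.03741881, -0.04150937,  0.99843718]), np.int64(148))
twin [ 0.6114419  -0.23476412] 0.037677662705730745 116
```

View pics/n1.png

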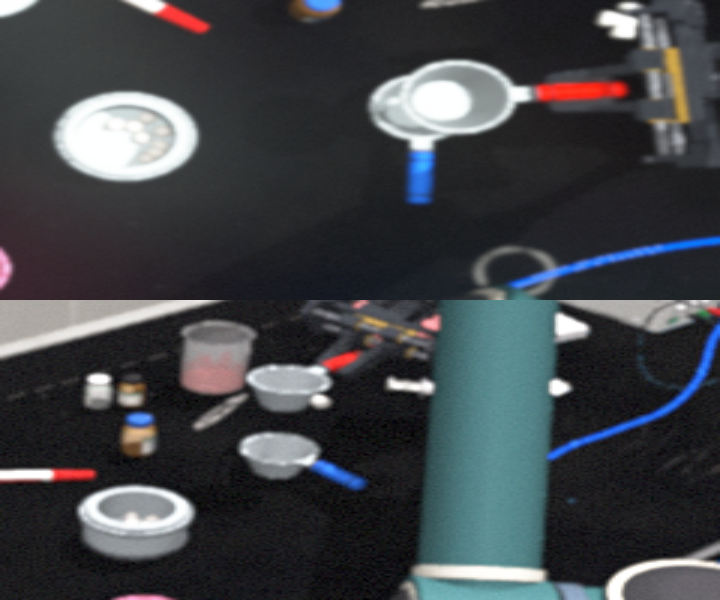

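The top half shows the balls in the jar and the empty cup above the twin, with the two handles about 90 degrees apart. I'll recompute with the refined hold and lower it.

```bash
cat > p6.py <<'E'
from meas import *
s=r.sense(); k=fit()[0]; tc=heldTC(24.5,23.6,.0905); TWm=np.array([.6117,-.2344,0])
for z in(.06,.03,.012,.006):
    p,Rt=tcp(TWm+[0,0,z],yaw(95),tc); b=ik(p,Rt,k,s['joint_pos']); print(z,round(b[0],2),b[1].round(0),p.round(4)); row(p,Rt,s)
E
python3 p6.py
```

```text
0.06 0.0 [-44.  49.  72.  33. 103. 125.] [ 0.6182 -0.3091  0.0925]
row [0.169, 0.002, 0.089] [0.001, 0.078, 0.001]
0.03 0.0 [-44.  51.  73.  33. 101. 124.] [ 0.6182 -0.3091  0.0625]
row [0.233, 0.002, 0.129] [0.001, 0.078, 0.001]
0.012 0.0 [-44.  52.  73.  33. 100. 123.] [ 0.6182 -0.3091  0.0445]
row [0.271, 0.002, 0.153] [0.001, 0.078, 0.001]
0.006 0.0 [-44.  53.  73.  33. 100. 123.] [ 0.6182 -0.3091  0.0385]
row [0.284, 0.002, 0.161] [0.001, 0.078, 0.001]
```

Request:
play_rows(
  targets=[
    [0.06, 0.001, 0.03, 0, 0.03, 0],
    [0.12, 0.002, 0.06, 0, 0.06, 0],
    [0.169, 0.002, 0.089, 0, 0.078, 0],
    [0.2, 0.002, 0.109, 0, 0.078, 0],
    [0.233, 0.002, 0.129, 0, 0.078, 0],
  ],
)

```text
clock: 17.55
ee_pos: [0.6179, -0.3099, 0.0616]
ee_rot: [180.0, 54.5, -85.0]
force: [0.2, -0.2, -0.6]
gripper_width: 0.0163
grasp_force: 30.1
```

Request:
play_rows(
  targets=[
    [0.01, 0, 0.006, 0, 0, 0],
    [0.02, 0, 0.012, 0, 0, 0],
    [0.029, 0, 0.018, 0, 0, 0],
    [0.038, 0, 0.023, 0, 0, 0],
    [0.038, 0, 0.023, 0, 0, 0],
  ],
)

```text
clock: 18.18
ee_pos: [0.6178, -0.3112, 0.0445]
ee_rot: [180.0, 54.6, -85.1]
force: [-0.9, 1.2, -1.1]
gripper_width: 0.0168
grasp_force: 30.0
```

```bash
python3 lg.py; python3 - <<'E'
from meas import *
held(24.)
E
python3 p6.py
```

```text
18.175 [-44.101, 52.267, 72.414, 32.825, 100.149, 123.2] [0.6178, -0.3112, 0.0445] [179.96, 54.55, -85.06] [-0.9  1.2 -1.1] 0.0167602799862698 30.0221148352648
18.325 phi(from centre), phi(normal), roll, gr, lateral, n
[[ 2.68465e+01  3.57078e+01  2.64990e+00  9.09000e-02 -1.00000e-04
   2.38000e+02]
 [ 2.68622e+01  3.37177e+01  4.29170e+00  9.14000e-02 -1.00000e-04
   2.45000e+02]
 [ 2.64885e+01  3.29707e+01  5.73590e+00  9.14000e-02 -2.00000e-04
   2.46000e+02]]
0.06 0.0 [-44.  49.  72.  33. 103. 125.] [ 0.6182 -0.3091  0.0925]
row [-0.101, -0.001, -0.065] [-0.0, 0.001, -0.001]
0.03 0.0 [-44.  51.  73.  33. 101. 124.] [ 0.6182 -0.3091  0.0625]
row [-0.039, -0.001, -0.022] [-0.0, 0.001, -0.001]
0.012 0.0 [-44.  52.  73.  33. 100. 123.] [ 0.6182 -0.3091  0.0445]
row [-0.003, -0.001, 0.004] [-0.0, 0.001, -0.001]
0.006 0.0 [-44.  53.  73.  33. 100. 123.] [ 0.6182 -0.3091  0.0385]
row [0.009, -0.001, 0.013] [-0.0, 0.001, -0.001]
```

Request:
play_rows(
  targets=[
    [0.002, 0, 0.007, 0, 0, 0],
    [0.006, 0, 0.01, 0, 0, 0],
    [0.009, 0, 0.013, 0, 0, 0],
    [0.009, 0, 0.013, 0, 0, 0],
  ],
)

```text
clock: 18.82
ee_pos: [0.6176, -0.3092, 0.0384]
ee_rot: [179.9, 54.5, -85.1]
force: [-0.9, 2.0, -0.4]
gripper_width: 0.0163
grasp_force: 30.0
```

Request:
play_rows(
  targets=[
    [0.004, 0, 0.003, 0, 0, 0],
    [0.008, 0, 0.005, 0, 0, 0],
    [0.008, 0, 0.005, 0, 0, 0],
  ],
)

```text
clock: 19.2
ee_pos: [0.6179, -0.3103, 0.0355]
ee_rot: [-179.9, 54.5, -85.0]
force: [-0.3, -3.5, 3.9]
gripper_width: 0.0167
grasp_force: 30.0
```

```bash
cat > chk.py <<'E'
from meas import *
print(r.sense()['force'],r.sense()['ee_pos'],r.sense()['ee_rot'])
for n in('top','scene'):
    im,X=cloudimg(n)
    P=X.reshape(-1,3); Q=P[(np.linalg.norm(P[:,:2]-TW[:2],axis=1)<.06)&(P[:,2]>.03)]
    print(n,'z pct',np.percentile(Q[:,2],[50,75,90,97]).round(4),rimfit(Q,[.6117,-.2344,.054],[0,0,1.]))
    for nm,f in(('red',red),('blue',blue)):
        m=f(im).astype(bool)&(np.linalg.norm(X[...,:2]-TW[:2],axis=2)<.14)&(X[...,2]>.035)
        if m.sum()>10:
            G=X[m]; v=np.linalg.svd(G-G.mean(0),full_matrices=False)[2][0]; print(nm,m.sum(),G.mean(0).round(4),np.percentile(G[:,2],[10,50,90]).round(4),'dir',v.round(3))
E
python3 chk.py
```

```text
[-0.34111302 -3.50309662  3.87568019] [ 0.61792953 -0.31031593  0.03546724] [-179.92962659   54.46983751  -85.00597319]
top z pct [0.0486 0.0543 0.0574 0.0605] (array([ 0.61168704, -0.23595463,  0.05398099]), array([ 0.01501548, -0.10483259,  0.99437652]), np.int64(266))
red 179 [ 0.6198 -0.326   0.0557] [0.0511 0.056  0.0601] dir [-0.083  0.994  0.069]
blue 208 [ 0.523  -0.2332  0.0517] [0.0474 0.052  0.056 ] dir [-1.     0.024  0.005]
scene z pct [0.0464 0.0513 0.0552 0.0584] (array([ 0.61189511, -0.23792508,  0.04791212]), array([-0.03496546,  0.04052995,  0.99856634]), np.int64(153))
red 36 [ 0.6192 -0.3231  0.0555] [0.0511 0.0562 0.0601] dir [-0.425  0.899  0.107]
blue 110 [ 0.5193 -0.2314  0.0495] [0.0425 0.0504 0.0549] dir [-1.     0.014 -0.023]
```

```bash
python3 - <<'E'
from meas import *
s=r.sense(); R0=R.from_euler('xyz',s['ee_rot'],degrees=True); piv=np.array([.6117,-.2344,.05])
ax=R0.apply([0,1,0]); print(ax)
for a in(4,):
  for sg in(1,-1):
    D=R.from_rotvec(ax*np.radians(a*sg)); p=piv+D.apply(s['ee_pos']-piv); print(sg,p); row(p+[0,0,-.001],D*R0,s)
E
```

```text
[-9.96286279e-01 -8.61001754e-02 -6.40364465e-04]
1 [ 0.61798494 -0.31105999  0.04081954]
row [-0.008, 0.0, -0.008] [0.0, 0.089, -0.0]
-1 [ 0.61781726 -0.30904074  0.03020418]
row [0.011, 0.0, 0.012] [0.0, -0.089, 0.0]
```

Request:
play_rows(
  targets=[
    [-0.003, 0, -0.003, 0, 0.03, 0],
    [-0.006, 0, -0.005, 0, 0.06, 0],
    [-0.008, 0, -0.008, 0, 0.089, 0],
    [-0.008, 0, -0.008, 0, 0.089, 0],
  ],
)

```text
clock: 19.8
ee_pos: [0.6178, -0.3094, 0.0394]
ee_rot: [180.0, 50.5, -85.0]
force: [0.7, 1.4, -0.0]
gripper_width: 0.0161
grasp_force: 30.0
```

```bash
python3 chk.py
```

```text
[ 0.74860374  1.36920997 -0.04990099] [ 0.61776073 -0.30939538  0.03936078] [179.95399186  50.48458046 -85.01133509]
top z pct [0.0486 0.0542 0.0567 0.0596] (array([ 0.6120957 , -0.234499  ,  0.05263096]), array([-0.01377149,  0.00327813,  0.99989979]), np.int64(275))
red 182 [ 0.6195 -0.3232  0.0606] [0.0565 0.0607 0.0644] dir [-0.086  0.996 -0.009]
blue 192 [ 0.5236 -0.2323  0.0513] [0.047  0.0513 0.0554] dir [-1.     0.021  0.01 ]
scene z pct [0.046  0.0518 0.0554 0.0581] (array([ 0.60971763, -0.23524261,  0.04898331]), array([0.02098948, 0.03942663, 0.99900199]), np.int64(159))
red 39 [ 0.6181 -0.3184  0.0606] [0.0569 0.0605 0.0641] dir [-0.35   0.936  0.039]
blue 106 [ 0.5193 -0.2305  0.0488] [0.0425 0.0499 0.0542] dir [-0.999 -0.006 -0.034]
```

The cup is level and its grip sits 9.3 mm above the blue one, so it is nested. I'll release and retreat.

Request:
play_rows(
  targets=[
    [0, 0, 0, 0, 0, 0],
    [0, 0, 0, 0, 0, 0],
    [0, 0, 0, 0, 0, 0],
    [0, 0, 0, 0, 0, 0],
  ],
  gripper=0.6,
)

```text
clock: 20.4
ee_pos: [0.6176, -0.3105, 0.0392]
ee_rot: [180.0, 50.5, -85.1]
force: [-0.1, -0.3, -0.3]
gripper_width: 0.0526
grasp_force: 0.0
```

Request:
play_rows(
  targets=[
    [0, 0, -0.04, 0, 0, 0],
    [0, 0, -0.1, 0, 0, 0],
    [0, 0, -0.2, 0, 0, 0],
    [0, 0, -0.3, 0, 0, 0],
    [0, 0, -0.3, 0, 0, 0],
  ],
)

```text
clock: 21.02
ee_pos: [0.6266, -0.4065, 0.1189]
ee_rot: [-179.6, 50.2, -84.9]
force: [0.8, 0.6, -0.2]
gripper_width: 0.0529
grasp_force: 0.0
```

```bash
python3 lg.py; python3 chk.py; python3 - <<'E'
from meas import *
a,_=grab('top');b,_=grab('scene')
cv2.imwrite('pics/f1.png',np.vstack([cv2.resize(a[90:300,190:510],(720,300)),cv2.resize(b[130:290,220:460],(720,300))])[:,:,::-1])
E
```

```text
21.025 [-47.38, 53.008, 60.054, 29.783, 107.814, 126.191] [0.6266, -0.4065, 0.1189] [-179.61, 50.18, -84.88] [ 0.8  0.6 -0.2] 0.05292404379635619 0.0
[ 0.77176913  0.55818111 -0.22636685] [ 0.62658562 -0.40651805  0.11886928] [-179.60968551   50.17608698  -84.8778315 ]
top z pct [0.049  0.0541 0.0568 0.059 ] (array([ 0.61173884, -0.23433816,  0.05287064]), array([ 0.00803452, -0.01516204,  0.99985277]), np.int64(278))
red 197 [ 0.6188 -0.3237  0.0595] [0.0556 0.0598 0.0629] dir [-0.079  0.997 -0.007]
blue 192 [ 0.5236 -0.2324  0.0509] [0.0465 0.0512 0.055 ] dir [-1.     0.02   0.005]
scene z pct [0.0458 0.0512 0.0553 0.0584] (array([ 0.61043799, -0.23595209,  0.0483164 ]), array([-0.03959224,  0.04378413,  0.99825618]), np.int64(144))
red 72 [ 0.6145 -0.3261  0.0586] [0.0523 0.0589 0.0633] dir [-0.091  0.996  0.015]
blue 110 [ 0.5199 -0.2304  0.0486] [0.0417 0.0497 0.0538] dir [-1.     0.004 -0.027]
```

View pics/f1.png

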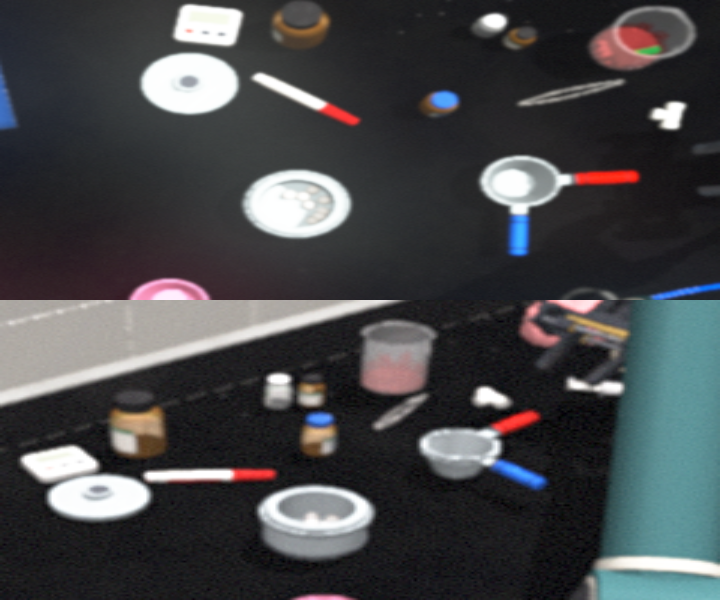

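The top half shows the red cup nested level at (520,181), its handle about 90 degrees from the blue one. The balls are in the jar at (297,203), and the lid, bottle and pen have not moved.

```bash
python3 -c "
from station import r
print(r.sign_off())"
```

```text
the job is handed in; nothing more can be done
None
```

The job is handed in: the balls are in the jar, with none seen outside it, and the emptied red-handled cup stands upright and nested in the blue-handled cup, handles about 90° apart; the lid, bottle and pen look unmoved.

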